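# Unbar the leaning file rack and refile the two document cases

### The arm

A 6-joint arm with a two-finger parallel gripper is mounted at the origin on the work surface. World frame = base frame: x ahead of the robot, y to its left, z up, the work surface at z = 0. Lengths are in m, angles in rad, forces in N, time in s.
With the tool pointing down it reaches from about 0.3 to 0.825 m from the base axis. Payload 5.4 kg.
Tool frame: the origin (TCP) lies on the centre line of the jaws, within the pads' length; the fingertips stand 11 mm ahead of it and the grasp point (between the pads) lies 8 mm behind it (manip.finger_overhang is the z of the fingertips in the tool frame, in m); z points along the fingers, y is the direction in which the jaws open and shut (so a half turn about z gives the same grasp; the last joint's range is limited). The gripper opens to 92 mm and grips with 3 to 60 N. Pads are 20 mm wide; open, the fingers measure 128 mm over their backs; the gripper's body (75 mm by 189 mm) begins 69 mm behind the grasp point.
Start: joints at [-1.38, 0.158, 1.597, -0, 1.386, -0.21], TCP at [0.224, -0.529, 0.226] pointing down, gripper open.
Joint ranges: [-2.91, 2.91], [-0.94, 2.29], [0.18, 2.7], [-1.29, 4.43], [0.17, 2.64], [-3, 3]. Speed limits (rad/s): [2.57, 2.57, 3.14, 3.14, 3.14, 3.14].

### API

Orientations are given as a 3x3 rotation matrix whose columns are the frame's x, y, z axes.
In Python, from bench import sensors, vision, manip gives the robot as it stands.
- The arm moves only by the shell command python3 -m handwheel 'ROWS' [FORCE]. ROWS is JSON, a list of rows, each an object with "xyz": the shift along the tool's x, y, z as a fraction of full scale, a list of three; "delta_rot": the turn, a rotation vector about the tool's x, y, z as a fraction of full scale, a list of three; "gripper": the closure, from -1 (fully open) to 1 (shut). In form: [{"xyz": [dx, dy, dz], "delta_rot": [ax, ay, az], "gripper": gripper}, ...]. A call has exactly 5 rows; each row is the pose to reach, as a shift and turn from the pose commanded when the call began, along the tool's axes at that moment; what a row does not reach only later rows make up. Full scale, the value 1, is 20 cm for a shift and 120 degrees for a turn. A row lasts 1/8 s, in which the tool goes at most 62.5 mm and 10.7 degrees, less where a joint would pass 70% of its speed; a pose out of reach is approached as far as the arm can. A call with a number of a shift or a turn outside -1 to 1 is refused whole. A call with a gripper value outside its range is refused whole. The fingers move at their own pace and stop on an object; FORCE is the grip in N (left out, the last holds). Time passes only in rows, so rows that repeat a pose let the fingers close, or fill a call up. It gives the time, the measured TCP pose, the force and the opening at its end, in the units of the state.
- sensors.get_state(): the state, without advancing time (a new reading comes with each control period).
- vision.grab_frame(name): name is "scene" or "top"; returns (picture, depth): 384x512x3 uint8, blue, green, red; 384x512 float32, m along the optical axis (not along the pixel's ray), 0 where there is no reading.
- vision.calibration(name): a dict with "vfov" (degrees; the focal length in pixels is half the picture's height over the tangent of half this angle, whatever the lens; pixels are square), "cx", "cy" (the principal point, pixels), "xyz" and "attitude" of the camera in the world. Camera axes: x right, y down, z forward; pixel columns grow to the right and rows downward; lengths in m; the calibration is good to about 2 mm. A picture is of the moment at which its call begins. calibration takes no time and is no camera call.
- manip.close_job(): hands the job in, once; it reports no verdict.
The state is a dict: "time": time; "qpos": joint angles; "qd": joint speeds; "effort": joint torques, N m; "ee_pos": TCP position; "orientation": TCP orientation; "contact_force": force on the tool from outside, world axes, zero at the start; "moment": the same for the moment, N m; "gripper_width": finger opening in m.
Only numpy, scipy, OpenCV 4.12 (cv2) and the standard library are available. Lean on these libraries where they do the work, as an engineer would, in place of code of your own. Each camera call takes 0.05 s, during which the arm holds its last target.

### The job

Lift the retaining bar out of its two brackets on the blue leaning rack and lay it in the blue tray, lengthwise. Only then draw the two document cases out of the rack and push each down past the sprung roller of the holder with its own colour (red into red, green into green) until it stands fully home on the floor of the holder; do not slam it, and leave the other things on the desk where they are.

Things in the scene. Friction and masses are not known exactly. Their poses are not given: they have to be found in the camera images.
- rack: fixed blue leaning rack, base 150 x 200 x 12 mm; origin on the desk under its middle, z up, y along the row. The cases stand at y = +43 and -43 mm (which is where varies), tops leaning to -x, fronts to +x, on a slanted ledge 32 mm up with a 10 mm lip, 4 mm side play between 66 mm high walls; the back panel ends 92 mm up the case. Draw a case out along its own slanted length
- bar: the retaining bar as a whole; same origin and axes as bar_mid
- bar_mid (a point): centre of the retaining bar: square aluminium bar 14 x 200 x 14 mm along its y axis, about 0.15 kg, with an orange finger tab in the middle. Seated, it crosses in front of the cases 3 mm above their latch blocks, so that they cannot be drawn out
- bar_seat (a point): where the bar's centre sits when it is in its brackets, 123 mm above the desk; axes of the rack. The two grey brackets stand 90 mm to either side along y: slots 18 mm wide and 22 mm deep, open straight up
- bar_tab (a point): grip point of the bar's orange tab, 33 mm above the bar's centre along its z. The tab is 12 mm thick (x), 30 mm wide (y), and stands from 6 to 52 mm above the bar's centre; the side faces (y) are free to take hold of, the cases are close behind it
- tray_in (a point): centre of the inner floor of the fixed blue tray, 4 mm above the desk; inside 122 mm (x) by 242 mm (y), rim 26 mm above the desk, wall 4 mm; the tray's long side is its y axis
- tray: the same tray; origin under its centre
- red_mid (a point): centre of the red document case: rigid, 26 mm thick (its x), 66 wide (its y), 150 tall (its z, foot to top), about 0.22 kg. A grey latch block 36 mm wide sticks out 12 mm from its +x face, from 20 mm to 0 mm below the centre. At the start the case leans 0.38 rad from upright; the point's axes show it. Its top 55 mm are free on both broad faces once the bar is out
- red_foot (a point): middle of the red case's foot (underside), 75 mm below the centre along its z; same axes
- red: the red case itself; same origin and axes as red_foot
- red_holder: fixed grey holder with a red flared rim (top 61 mm above the desk), for the red case; origin on the desk under its centre, z up. Base from x = -40 to 70, y = -50 to 50 mm. Pocket open at the top, 30 mm (x) by 72 mm (y), straight from 48 mm down to its floor at 10 mm
- red_holder_floor (a point): centre of the pocket floor in the red holder, 10 mm above the desk; axes of the holder. A sprung rubber roller (44 mm across) in the +x wall, centred 22 mm above this floor, reaches 5 mm into the pocket: the case stops on it by itself, must be pushed over it with 8 to 15 N all the way down (it also pushes sideways, about 10 N), then grips it. Home: the case's foot stands on the floor
- green_mid (a point): centre of the green document case: rigid, 26 mm thick (its x), 66 wide (its y), 150 tall (its z, foot to top), about 0.22 kg. A grey latch block 36 mm wide sticks out 12 mm from its +x face, from 20 mm to 0 mm below the centre. At the start the case leans 0.38 rad from upright; the point's axes show it. Its top 55 mm are free on both broad faces once the bar is out
- green_foot (a point): middle of the green case's foot (underside), 75 mm below the centre along its z; same axes
- green: the green case itself; same origin and axes as green_foot
- green_holder: fixed grey holder with a green flared rim (top 61 mm above the desk), for the green case; origin on the desk under its centre, z up. Base from x = -40 to 70, y = -50 to 50 mm. Pocket open at the top, 30 mm (x) by 72 mm (y), straight from 48 mm down to its floor at 10 mm
- green_holder_floor (a point): centre of the pocket floor in the green holder, 10 mm above the desk; axes of the holder. A sprung rubber roller (44 mm across) in the +x wall, centred 22 mm above this floor, reaches 5 mm into the pocket: the case stops on it by itself, must be pushed over it with 8 to 15 N all the way down (it also pushes sideways, about 10 N), then grips it. Home: the case's foot stands on the floor
- mug: bystander, to be left alone: white china mug, 76 mm across, 88 mm tall, handle; origin at the centre of its underside
- can: bystander, to be left alone: red can, 68 mm across, 100 mm tall; origin at the centre of its underside
- cup: bystander, to be left alone: lidded paper drinking cup, white with a blue band, 82 mm across, 112 mm tall; origin at the centre of its underside
- stapler: bystander, to be left alone: black stapler, 130 x 36 x 44 mm; origin at the centre of its underside
- notebook: bystander, to be left alone: blue notebook lying flat, 100 x 140 x 14 mm; origin at the centre of its underside
Not all that is in view belongs to the job. Of the things shaped like the bar, the aluminium one is meant.

How it is judged:
By the outcome, as a careful person would: the job done as asked, in the order asked, and still so for the second after the job is handed in, with the robot touching nothing.
It also fails if it takes over 72 s, if anything falls off the work surface, if the arm or the gripper's body presses on something with over 40 N, if the wrist force passes 120 N, or if a joint passes its speed limit or range.

## Working session

There is one attempt and no reset: what is moved stays moved. The work goes in short steps, Python scripts to look and compute and a shell command to move; the robot and the scene stay as the last step left them, time stands still between calls to the robot, and variables do not carry over. Pictures are saved under pics/ and viewed, and the job is handed in when it is done.

```bash
ls; mkdir -p pics
python3 - <<'E'
from bench import sensors, vision, manip
import cv2,numpy as np
s=sensors.get_state()
print({k:np.round(v,3).tolist() for k,v in s.items()}, manip.finger_overhang)
for n in ("scene","top"):
    p,d=vision.grab_frame(n); cv2.imwrite(f"pics/{n}0.png",p); np.save(f"pics/{n}0.npy",d)
    print(n,vision.calibration(n))
E
```

```text
pics
{'time': 0.0, 'qpos': [-1.38, 0.159, 1.598, -0.0, 1.386, -0.21], 'qd': [0.001, -0.001, 0.001, 0.001, 0.001, -0.0], 'effort': [-0.001, -38.557, -32.211, 0.07, 0.038, -0.0], 'ee_pos': [0.224, -0.529, 0.225], 'orientation': [[0.921, 0.39, -0.0], [0.39, -0.921, 0.002], [0.0, -0.002, -1.0]], 'contact_force': [0.295, -0.278, -1.165], 'moment': [0.003, 0.041, 0.007], 'gripper_width': 0.092} 0.011
scene {'vfov': 57.641349571298335, 'cx': 250.32698193810947, 'cy': 192.23671863116954, 'xyz': array([ 1.06460393, -0.01715051,  1.03059153]), 'attitude': array([[ 0.11931689,  0.8419404 , -0.52621273],
       [ 0.99282531, -0.09699486,  0.06992787],
       [ 0.00783517, -0.5307809 , -0.84747286]])}
top {'vfov': 51.90782157221605, 'cx': 252.69314909571114, 'cy': 196.66634186777134, 'xyz': array([0.33697535, 0.04884759, 1.45417552]), 'attitude': array([[-0.00407611, -0.99277778,  0.11989857],
       [-0.99998672,  0.0036684 , -0.00362092],
       [ 0.00315494, -0.11991173, -0.99277954]])}
```

View pics/scene0.png

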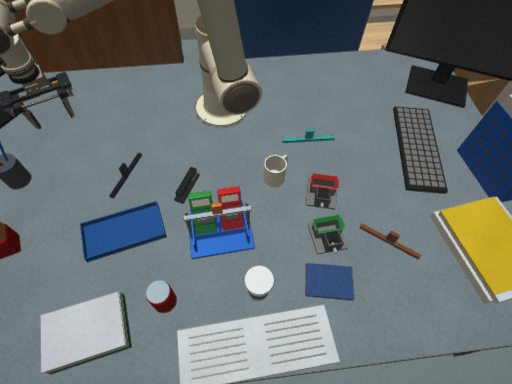

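View pics/top0.png

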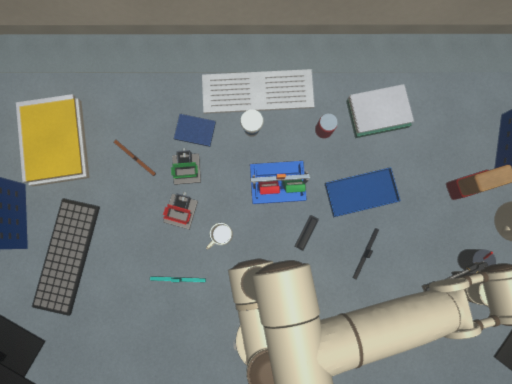

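```bash
cat > h.py <<'E'
import numpy as np,cv2
from bench import sensors,vision,manip
def cam(n):
    c=vision.calibration(n); f=192/np.tan(np.radians(c['vfov']/2)); return c,f
def cloud(n,d):
    c,f=cam(n); v,u=np.mgrid[0:384,0:512]
    P=np.stack([(u-c['cx'])/f*d,(v-c['cy'])/f*d,d],-1)
    return P@c['attitude'].T+c['xyz']
def proj(n,X):
    c,f=cam(n); p=(np.atleast_2d(X)-c['xyz'])@c['attitude']
    return np.c_[p[:,0]/p[:,2]*f+c['cx'],p[:,1]/p[:,2]*f+c['cy']]
def crop(img,x0,y0,x1,y1,k,name):
    cv2.imwrite(name,cv2.resize(img[y0:y1,x0:x1],None,fx=k,fy=k,interpolation=cv2.INTER_CUBIC))
E
python3 - <<'E'
from h import *
for n in("scene","top"):
    p=cv2.imread(f"pics/{n}0.png");d=np.load(f"pics/{n}0.npy");W=cloud(n,d)
    pts={"scene":[(217,209),(201,198),(231,194),(225,243),(322,182),(328,222),(120,230),(275,165),(259,275),(160,290),(330,280),(300,220)],"top":[(281,177),(270,188),(295,187),(178,213),(186,173),(363,192),(221,233),(252,120),(328,120),(195,130),(307,233),(220,190),(278,198)]}[n]
    for q in pts: print(n,q,W[q[1],q[0]].round(3))
p=cv2.imread("pics/scene0.png");crop(p,170,165,270,265,6,"pics/c1.png");crop(p,290,160,360,260,6,"pics/c2.png")
p=cv2.imread("pics/top0.png");crop(p,150,130,320,235,4.5,"pics/c3.png")
E
```

```text
scene (217, 209) [ 0.571 -0.047  0.163]
scene (201, 198) [ 0.533 -0.09   0.169]
scene (231, 194) [ 0.528 -0.002  0.166]
scene (225, 243) [ 0.612 -0.035  0.014]
scene (322, 182) [0.433 0.315 0.035]
scene (328, 222) [0.59  0.297 0.041]
scene (120, 230) [ 0.522 -0.369  0.004]
scene (275, 165) [0.345 0.165 0.038]
scene (259, 275) [0.759 0.05  0.112]
scene (160, 290) [ 0.765 -0.217  0.098]
scene (330, 280) [0.765 0.267 0.01 ]
scene (300, 220) [0.552 0.219 0.001]
top (281, 177) [ 0.557 -0.049  0.173]
top (270, 188) [ 0.52  -0.013  0.175]
top (295, 187) [ 0.523 -0.095  0.175]
top (178, 213) [0.452 0.318 0.009]
top (186, 173) [0.601 0.291 0.011]
top (363, 192) [ 0.529 -0.369 -0.006]
top (221, 233) [0.379 0.16  0.002]
top (252, 120) [0.769 0.045 0.114]
top (328, 120) [ 0.772 -0.223  0.103]
top (195, 130) [0.764 0.259 0.013]
top (307, 233) [ 0.376 -0.149  0.048]
top (220, 190) [0.538 0.165 0.002]
top (278, 198) [ 0.505 -0.049  0.018]
```

View pics/c1.png

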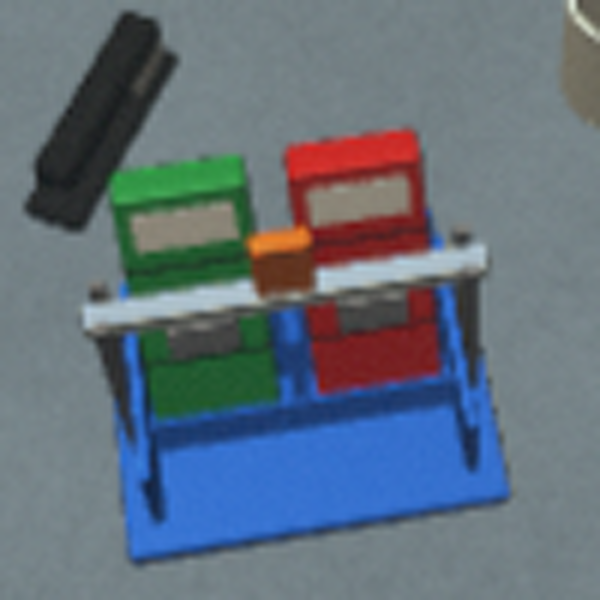

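View pics/c2.png

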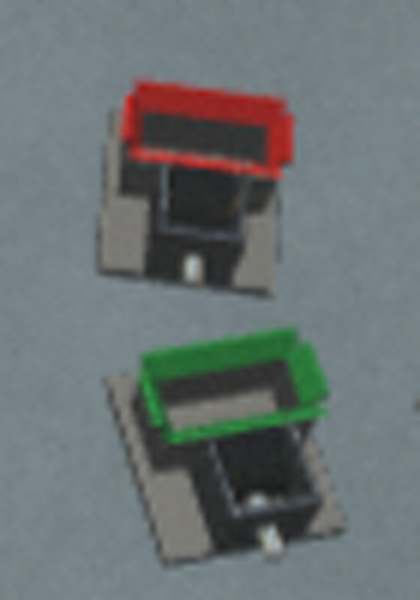

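View pics/c3.png

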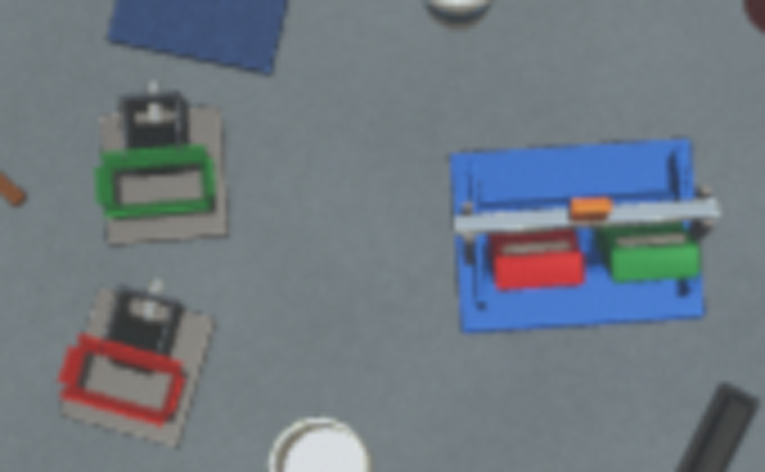

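```bash
cat >> h.py <<'E'
def gcrop(img,x0,y0,x1,y1,k,name,step=5):
    c=cv2.resize(img[y0:y1,x0:x1],None,fx=k,fy=k,interpolation=cv2.INTER_CUBIC)
    # pixel u centre -> (u-x0+0.5)*k-0.5
    for u in range(x0,x1,step):
        X=int((u-x0+.5)*k); cv2.line(c,(X,0),(X,6 if u%10 else 14),(0,255,255),1)
        if u%10==0: cv2.putText(c,str(u),(X+1,24),0,.35,(0,255,255),1)
    for v in range(y0,y1,step):
        Y=int((v-y0+.5)*k); cv2.line(c,(0,Y),(6 if v%10 else 14,Y),(0,255,255),1)
        if v%10==0: cv2.putText(c,str(v),(15,Y+4),0,.35,(0,255,255),1)
    cv2.imwrite(name,c)
E
python3 - <<'E'
from h import *
p=cv2.imread("pics/top0.png")
gcrop(p,157,140,212,235,6,"pics/d1.png")
gcrop(p,240,150,320,212,9,"pics/d2.png")
p=cv2.imread("pics/scene0.png")
gcrop(p,295,165,360,260,6,"pics/d3.png")
E
```

```text
(no output)
```

View pics/d1.png

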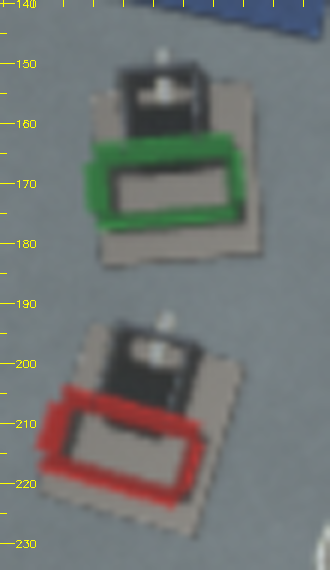

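View pics/d2.png

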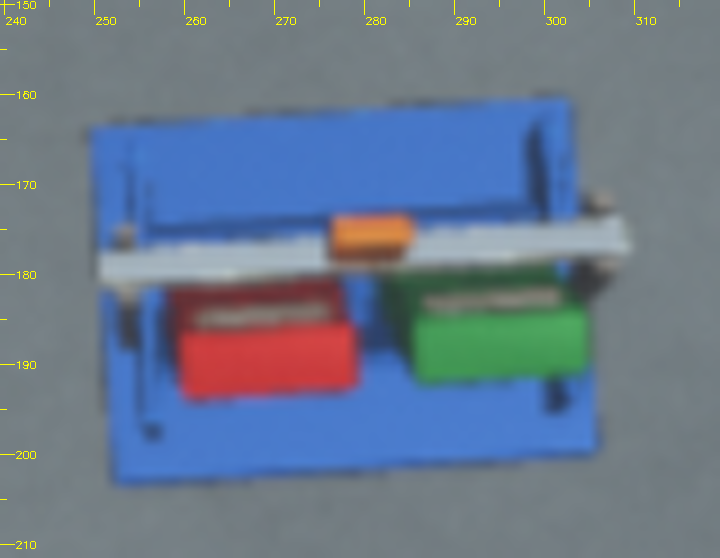

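View pics/d3.png

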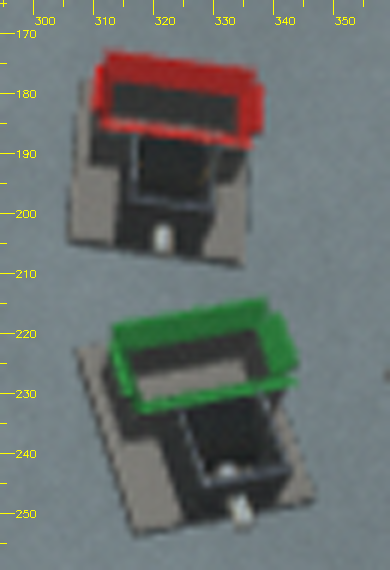

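```bash
cat > fit.py <<'E'
from h import *
from scipy.optimize import least_squares
def rect(n,px,loc,z):
    """fit x,y,yaw of body with local corner points loc to pixels"""
    px=np.array(px,float);loc=np.array(loc,float)
    def W(q): 
        c,s=np.cos(q[2]),np.sin(q[2])
        return np.c_[q[0]+c*loc[:,0]-s*loc[:,1],q[1]+s*loc[:,0]+c*loc[:,1],np.full(len(loc),z) if np.isscalar(z) else z]
    f=lambda q:(proj(n,W(q))-px).ravel()
    return lambda q0:(lambda r:(r.x.round(4),np.abs(r.fun).max().round(2)))(least_squares(f,q0))
E
python3 - <<'E'
from fit import *
R=[(.075,.1),(.075,-.1),(-.075,-.1),(-.075,.1)]
print("rack",rect("top",[(249.6,163.9),(302.8,160.5),(305.9,199.7),(251.9,203.4)],R,.012)([.55,-.05,0]))
H=[(.07,.05),(.07,-.05),(-.04,-.05),(-.04,.05)]
for z in (.0,.006,.01):
  print(z,"green",rect("top",[(171.8,155.3),(198.5,153.2),(200.2,182),(173.3,184)],H,z)([.59,.3,0]))
  print(z,"red",rect("top",[(171.8,193.2),(197,199.5),(189,229.2),(163.2,221.5)],H,z)([.45,.3,-.2]))
  print(z,"green s",rect("scene",[(307.2,222.5),(317,253.7),(347.2,247.8)],[H[2],H[1],H[0]],z)([.59,.3,0]))
  print(z,"red s",rect("scene",[(305.8,205),(335,208.8)],[H[1],H[0]],z)([.45,.3,-.2]))
W=cloud("top",np.load("pics/top0.npy"))
for q in [(198,175),(197,215),(166,216),(190,177),(180,172),(180,215),(250,190),(280,165)]: print(q,W[q[1]-1:q[1]+2,q[0]-1:q[0]+2].reshape(-1,3).mean(0).round(3))
E
```

```text
rack (array([ 0.5664, -0.0487,  0.0607]), np.float64(0.42))
0.0 green (array([0.6045, 0.2919, 0.0724]), np.float64(0.11))
0.0 red (array([ 0.4466,  0.3154, -0.2661]), np.float64(0.49))
0.0 green s (array([0.6007, 0.2936, 0.0753]), np.float64(0.26))
0.0 red s (array([ 0.4428,  0.3159, -0.2649]), np.float64(0.15))
0.006 green (array([0.6034, 0.2909, 0.0724]), np.float64(0.16))
0.006 red (array([ 0.4461,  0.3143, -0.2661]), np.float64(0.44))
0.006 green s (array([0.6031, 0.2919, 0.0752]), np.float64(0.18))
0.006 red s (array([ 0.446 ,  0.314 , -0.2643]), np.float64(0.24))
0.01 green (array([0.6026, 0.2902, 0.0724]), np.float64(0.2))
0.01 red (array([ 0.4457,  0.3136, -0.2661]), np.float64(0.49))
0.01 green s (array([0.6048, 0.2907, 0.0751]), np.float64(0.23))
0.01 red s (array([ 0.4481,  0.3127, -0.2639]), np.float64(0.3))
(198, 175) [0.592 0.245 0.015]
(197, 215) [0.445 0.249 0.001]
(166, 216) [0.438 0.352 0.052]
(190, 177) [0.582 0.272 0.031]
(180, 172) [0.604 0.313 0.011]
(180, 215) [0.445 0.31  0.012]
(250, 190) [0.537 0.053 0.001]
(280, 165) [ 0.629 -0.058  0.012]
```

Run:
```python
from fit import *
def px(X,Y,x0,y0,k): return (x0+(X+.5)/k-.5,y0+(Y+.5)/k-.5)
t=lambda X,Y:px(X,Y,240,150,9)
B=[(.007,.1),(.007,-.1),(-.007,-.1),(-.007,.1)]
print("bar",rect("top",[t(99,254),t(628,214),t(632,250),t(101,284)],B,.130)([.56,-.05,.06]))
T=[(.006,.015),(.006,-.015),(-.006,-.015),(-.006,.015)]
print("tab",rect("top",[t(331,215),t(411,215),t(411,246),t(330,249)],T,.175)([.56,-.05,.06]))
s=lambda X,Y:px(X,Y,170,165,6)
print("tab s",rect("scene",[s(254,264),s(311,256),s(308,228),s(247,234)],[T[1],T[0],T[3],T[2]],.175)([.56,-.05,.06]))
print("bar s",rect("scene",[s(83,332),s(488,265),s(488,250),s(83,308)],[(.007,-.1),(.007,.1),(-.007,.1),(-.007,-.1)],[.116,.116,.13,.13])([.56,-.05,.06]))
# case tops: case corners. red top face corners
c=np.cos(.38);sn=np.sin(.38)
print("redtop",rect("top",[t(180,331),t(357,320),t(357,386),t(185,399)],[(.013,.033),(.013,-.033),(-.013,-.033),(-.013,.033)],[.175,.175,.165,.165])([.52,-.01,.06]))
print("greentop",rect("top",[t(411,318),t(588,305),t(588,372),t(415,384)],[(.013,.033),(.013,-.033),(-.013,-.033),(-.013,.033)],[.175,.175,.165,.165])([.52,-.09,.06]))
W=cloud("top",np.load("pics/top0.npy"));img=cv2.imread("pics/top0.png")
for a,b in(((260,276),(187,192)),((288,304),(185,190)),((277,284),(174,177))):
    P=W[b[0]:b[1],a[0]:a[1]].reshape(-1,3);print(P.mean(0).round(4),P[:,2].std().round(4))
p=cv2.imread("pics/top0.png");gcrop(p,320,160,405,222,8,"pics/e1.png")
p=cv2.imread("pics/scene0.png");gcrop(p,75,195,172,268,8,"pics/e2.png")
```

```text
bar (array([ 0.5626, -0.0496,  0.067 ]), np.float64(0.37))
tab (array([ 0.5621, -0.0484,  0.0093]), np.float64(0.18))
tab s (array([ 0.5662, -0.0474,  0.0343]), np.float64(0.78))
bar s (array([ 0.5608, -0.0473,  0.0595]), np.float64(1.96))
redtop (array([ 0.5157, -0.0113,  0.0637]), np.float64(0.51))
greentop (array([ 0.5207, -0.0957,  0.0677]), np.float64(0.46))
[ 0.5168 -0.0045  0.1732] 0.0033
[ 0.5208 -0.0948  0.1893] 0.1423
[ 0.5628 -0.0459  0.1754] 0.0025
```

View pics/e1.png

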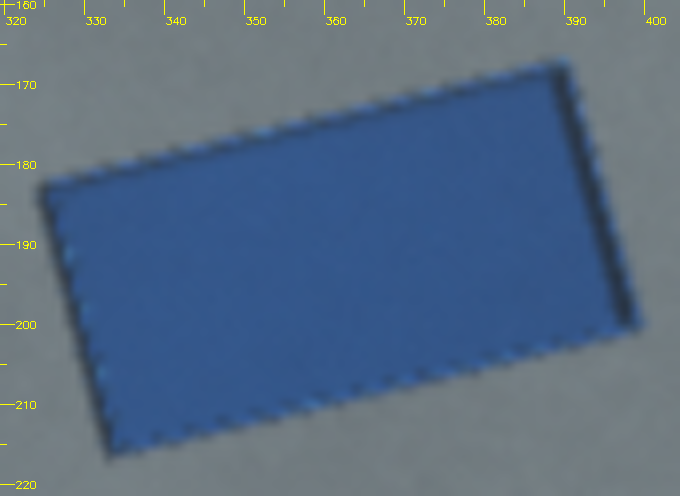

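View pics/e2.png

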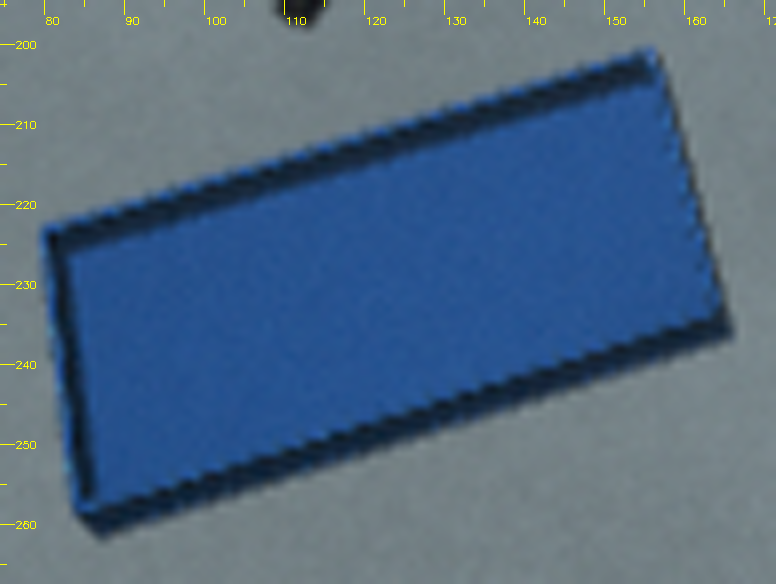

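```bash
cat >> h.py <<'E'
from scipy.spatial.transform import Rotation as Ro
def Rdown(yaw):
    c,s=np.cos(yaw),np.sin(yaw); return np.array([[c,s,0],[s,-c,0],[0,0,-1.]])
def Rcase(yaw,lean):
    """tool for case: tool x=y_c, tool y=x_c, tool z=-z_c"""
    Rc=Ro.from_euler('ZY',[yaw,-lean]).as_matrix()  # z_c -> (-sin,0,cos)
    return np.c_[Rc[:,1],Rc[:,0],-Rc[:,2]], Rc
def go(p,R):
    s=sensors.get_state(); p=np.array(p)
    E=np.array(s['orientation']); d=E.T@(p-s['ee_pos']); r=Ro.from_matrix(E.T@R).as_rotvec()
    print("xyz",(d/.2).round(4).tolist(),"rot",(r/np.radians(120)).round(4).tolist(),"rows>=",round(max(np.linalg.norm(d)/.0625,np.degrees(np.linalg.norm(r))/10.7),1),"now",np.round(s['ee_pos'],4).tolist())
def st():
    s=sensors.get_state(); print(round(s['time'],2),np.round(s['ee_pos'],4),'F',np.round(s['contact_force'],1),'w',round(s['gripper_width'],4),'q',np.round(s['qpos'],2))
E
python3 - <<'E'
from fit import *
def px(X,Y,x0,y0,k): return (x0+(X+.5)/k-.5,y0+(Y+.5)/k-.5)
t=lambda X,Y:px(X,Y,320,160,8)
B=[(.065,.125),(.065,-.125),(-.065,-.125),(-.065,.125)]
print("tray",rect("top",[t(40,185),t(565,61),t(640,325),t(108,458)],B,.026)([.53,-.37,.06]))
t=lambda X,Y:px(X,Y,75,195,8)
# scene: left= -y; (45,228) is -x,-y ; (652,50) -x,+y ; (728,325) +x,+y ; (82,512) +x,-y
print("tray s",rect("scene",[t(728,322),t(80,515),t(44,228),t(652,50)],B,.026)([.53,-.37,.06]))
go([.5645,-.049,.25],Rdown(.063))
E
```

```text
tray (array([ 0.5266, -0.3557,  0.2321]), np.float64(0.66))
tray s (array([ 0.5297, -0.3548,  0.2246]), np.float64(1.04))
xyz [2.5029, -1.5457, -0.123] rot [-0.0008, -0.0, 0.1613] rows>= 9.4 now [0.2242, -0.5289, 0.2247]
```

Candidates for the bar in the scene image: aluminium with orange tab in the rack (217,210), black (125,175), teal (308,138), brown (390,240). The aluminium one in the rack brackets matches the description, and the close crop c1 confirms it. I'm moving to it now.

```bash
python3 -m handwheel '[{"xyz":[0.2,-0.12,-0.05],"delta_rot":[0,0,0.03],"gripper":0},{"xyz":[0.4,-0.24,-0.1],"delta_rot":[0,0,0.06],"gripper":0},{"xyz":[0.6,-0.4,-0.15],"delta_rot":[0,0,0.1],"gripper":0},{"xyz":[0.8,-0.52,-0.2],"delta_rot":[0,0,0.13],"gripper":0},{"xyz":[1,-0.62,-0.2],"delta_rot":[0,0,0.161],"gripper":0}]' 30
python3 -c "
from h import *
go([.5645,-.049,.26],Rdown(.063))"
```

```text
time: 0.72
ee_pos: [0.3609, -0.336, 0.2663]
orientation: [[0.998, 0.061, 0.001], [0.061, -0.998, -0.001], [0.001, 0.001, -1.0]]
contact_force: [0.2, 0.1, -0.2]
gripper_width: 0.0462
xyz [1.104, -1.3701, 0.0307] rot [0.0006, -0.0003, -0.0008] rows>= 5.6 now [0.3609, -0.336, 0.2663]
```

```bash
python3 -m handwheel '[{"xyz":[0.2,-0.24,0],"delta_rot":[0,0,0],"gripper":0},{"xyz":[0.4,-0.48,0],"delta_rot":[0,0,0],"gripper":0},{"xyz":[0.6,-0.72,0],"delta_rot":[0,0,0],"gripper":0},{"xyz":[0.8,-0.9,0],"delta_rot":[0,0,0],"gripper":0},{"xyz":[0.9,-1,0],"delta_rot":[0,0,0],"gripper":0}]' 30
python3 -c "
from h import *
go([.5645,-.049,.21],Rdown(.063))"
```

```text
time: 1.35
ee_pos: [0.528, -0.1238, 0.265]
orientation: [[0.998, 0.066, -0.001], [0.066, -0.998, 0.001], [-0.001, -0.001, -1.0]]
contact_force: [0.6, -0.6, 0.0]
gripper_width: 0.0455
xyz [0.2069, -0.3608, 0.2754] rot [-0.0003, 0.0003, 0.0015] rows>= 1.6 now [0.528, -0.1238, 0.265]
```

```bash
python3 -m handwheel '[{"xyz":[0.1,-0.18,0.1],"delta_rot":[0,0,0],"gripper":0},{"xyz":[0.207,-0.361,0.18],"delta_rot":[0,0,0],"gripper":0},{"xyz":[0.207,-0.361,0.25],"delta_rot":[0,0,0],"gripper":0},{"xyz":[0.207,-0.361,0.275],"delta_rot":[0,0,0],"gripper":0},{"xyz":[0.207,-0.361,0.275],"delta_rot":[0,0,0],"gripper":0}]' 30
python3 - <<'E'
from h import *
st();go([.5645,-.049,.152],Rdown(.063))
a,_=vision.grab_frame("scene");b,_=vision.grab_frame("top")
gcrop(a,170,135,270,245,6,"pics/f1.png");gcrop(b,240,140,320,212,8,"pics/f2.png")
E
```

```text
time: 1.98
ee_pos: [0.5633, -0.0525, 0.2104]
orientation: [[0.998, 0.062, -0.001], [0.062, -0.998, -0.0], [-0.001, 0.0, -1.0]]
contact_force: [-0.9, -0.5, 0.6]
gripper_width: 0.0465
1.98 [ 0.5633 -0.0525  0.2104] F [-0.9 -0.5  0.6] w 0.0465 q [-0.31  0.15  1.64 -0.    1.35  1.2 ]
xyz [0.0074, -0.0171, 0.2921] rot [0.0, 0.0003, -0.0004] rows>= 0.9 now [0.5633, -0.0525, 0.2104]
```

View pics/f1.png

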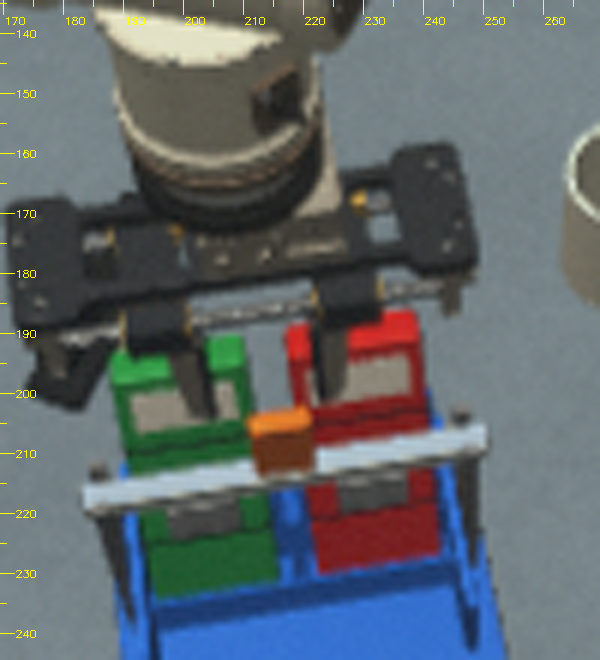

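View pics/f2.png

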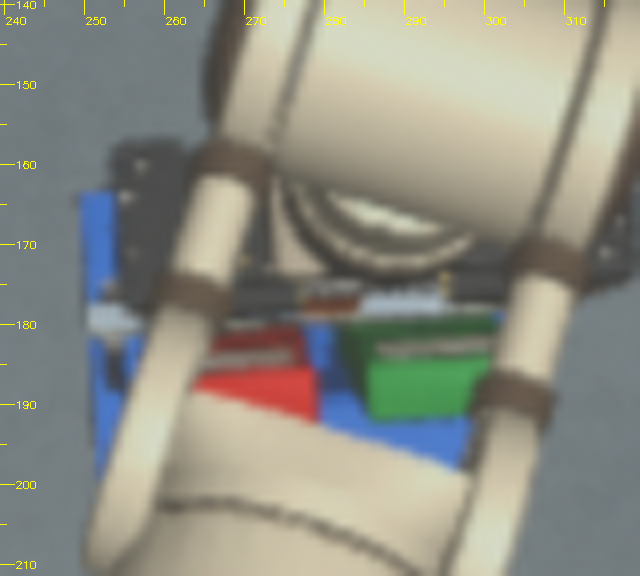

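```bash
python3 -c "
from h import *
p=np.array([.5635,-.0515,.1995]);R=Rdown(.063)
for y in(-.023,.023,-.041,.041): print(y,proj('scene',p+R@[0,y,0]).round(1), proj('scene',p+R@[.01,y,0]).round(1))
print(proj('scene',np.array([.5625,-.0485,.175])))
"
python3 -m handwheel '[{"xyz":[0.006,-0.012,0.06],"delta_rot":[0,0,0],"gripper":0},{"xyz":[0.006,-0.012,0.12],"delta_rot":[0,0,0],"gripper":0},{"xyz":[0.006,-0.012,0.18],"delta_rot":[0,0,0],"gripper":0},{"xyz":[0.006,-0.012,0.23],"delta_rot":[0,0,0],"gripper":0},{"xyz":[0.006,-0.012,0.285],"delta_rot":[0,0,0],"gripper":0}]' 30
```

```text
-0.023 [[222.3 199.1]] [[222.8 202.2]]
0.023 [[205.8 201.7]] [[206.2 204.7]]
-0.041 [[228.7 198.1]] [[229.2 201.2]]
0.041 [[199.3 202.7]] [[199.6 205.8]]
[[215.7762579  204.40815667]]
time: 2.7
ee_pos: [0.5648, -0.049, 0.1528]
orientation: [[0.998, 0.064, -0.0], [0.064, -0.998, 0.0], [-0.0, -0.0, -1.0]]
contact_force: [0.3, -0.3, 0.1]
gripper_width: 0.0456
```

```bash
python3 -m handwheel '[{"xyz":[0,0,0],"delta_rot":[0,0,0],"gripper":1},{"xyz":[0,0,0],"delta_rot":[0,0,0],"gripper":1},{"xyz":[0,0,0],"delta_rot":[0,0,0],"gripper":1},{"xyz":[0,0,0],"delta_rot":[0,0,0],"gripper":1},{"xyz":[0,0,0],"delta_rot":[0,0,0],"gripper":1}]' 35
```

```text
time: 3.32
ee_pos: [0.5648, -0.049, 0.1537]
orientation: [[0.998, 0.064, 0.0], [0.064, -0.998, 0.0], [0.0, 0.0, -1.0]]
contact_force: [-0.2, 0.5, -0.8]
gripper_width: 0.0298
```

Gripped at 29.8 mm (the tab is 30 mm). I'll lift it straight up.

```bash
python3 -m handwheel '[{"xyz":[0,0,-0.05],"delta_rot":[0,0,0],"gripper":1},{"xyz":[0,0,-0.12],"delta_rot":[0,0,0],"gripper":1},{"xyz":[0,0,-0.2],"delta_rot":[0,0,0],"gripper":1},{"xyz":[0,0,-0.35],"delta_rot":[0,0,0],"gripper":1},{"xyz":[0,0,-0.5],"delta_rot":[0,0,0],"gripper":1}]' 35
python3 - <<'E'
from h import *
st();go([.528+.0,-.355,.25],Rdown(.229))
a,_=vision.grab_frame("scene");gcrop(a,160,115,280,255,5,"pics/g1.png")
E
```

```text
time: 3.95
ee_pos: [0.5649, -0.0491, 0.2557]
orientation: [[0.998, 0.064, 0.001], [0.064, -0.998, -0.0], [0.001, 0.0, -1.0]]
contact_force: [0.4, 0.2, -1.5]
gripper_width: 0.03
3.95 [ 0.5649 -0.0491  0.2557] F [ 0.4  0.2 -1.5] w 0.03 q [-0.3   0.12  1.58 -0.    1.44  1.21]
xyz [-0.2814, 1.5148, 0.0289] rot [0.0002, -0.0005, -0.079] rows>= 4.9 now [0.5649, -0.0491, 0.2557]
```

View pics/g1.png

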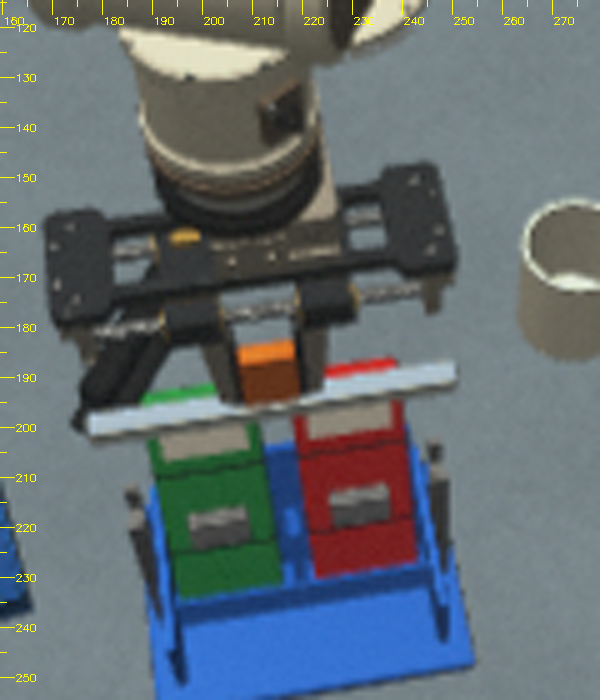

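```bash
python3 -m handwheel '[{"xyz":[-0.03,0.15,0],"delta_rot":[0,0,-0.01],"gripper":1},{"xyz":[-0.08,0.4,0],"delta_rot":[0,0,-0.03],"gripper":1},{"xyz":[-0.13,0.65,0],"delta_rot":[0,0,-0.05],"gripper":1},{"xyz":[-0.17,0.85,0],"delta_rot":[0,0,-0.07],"gripper":1},{"xyz":[-0.2,1,0],"delta_rot":[0,0,-0.079],"gripper":1}]' 35
python3 -c "
from h import *
go([.528,-.355,.12],Rdown(.229))"
```

```text
time: 4.62
ee_pos: [0.5372, -0.253, 0.2539]
orientation: [[0.974, 0.227, 0.001], [0.227, -0.974, -0.001], [0.0, 0.001, -1.0]]
contact_force: [-0.0, 0.9, -1.1]
gripper_width: 0.0298
xyz [-0.1606, 0.4857, 0.6698] rot [0.0003, -0.0002, -0.0002] rows>= 2.7 now [0.5372, -0.253, 0.2539]
```

```bash
python3 -m handwheel '[{"xyz":[-0.08,0.25,0],"delta_rot":[0,0,0],"gripper":1},{"xyz":[-0.16,0.48,0.1],"delta_rot":[0,0,0],"gripper":1},{"xyz":[-0.16,0.48,0.3],"delta_rot":[0,0,0],"gripper":1},{"xyz":[-0.16,0.48,0.5],"delta_rot":[0,0,0],"gripper":1},{"xyz":[-0.16,0.48,0.67],"delta_rot":[0,0,0],"gripper":1}]' 35
python3 -c "
from h import *
go([.528,-.355,.0425],Rdown(.229))"
```

```text
time: 5.25
ee_pos: [0.5278, -0.3519, 0.1181]
orientation: [[0.974, 0.227, -0.0], [0.227, -0.974, 0.001], [-0.0, -0.001, -1.0]]
contact_force: [0.3, -0.2, -2.2]
gripper_width: 0.0296
xyz [-0.0027, 0.0157, 0.378] rot [-0.0003, 0.0002, -0.0002] rows>= 1.2 now [0.5278, -0.3519, 0.1181]
```

```bash
python3 -m handwheel '[{"xyz":[0,0.01,0.1],"delta_rot":[0,0,0],"gripper":1},{"xyz":[0,0.01,0.2],"delta_rot":[0,0,0],"gripper":1},{"xyz":[0,0.01,0.29],"delta_rot":[0,0,0],"gripper":1},{"xyz":[0,0.01,0.33],"delta_rot":[0,0,0],"gripper":1},{"xyz":[0,0.01,0.355],"delta_rot":[0,0,0],"gripper":1}]' 35
python3 - <<'E'
from h import *
st()
a,_=vision.grab_frame("scene");gcrop(a,60,115,200,275,5,"pics/g2.png")
E
```

```text
time: 5.88
ee_pos: [0.5289, -0.354, 0.0486]
orientation: [[0.974, 0.227, 0.0], [0.227, -0.974, -0.0], [0.0, 0.0, -1.0]]
contact_force: [-0.2, -0.3, -1.6]
gripper_width: 0.0298
5.88 [ 0.5289 -0.354   0.0486] F [-0.2 -0.3 -1.6] w 0.0298 q [-0.78  0.5   1.54  0.    1.1   0.56]
```

View pics/g2.png

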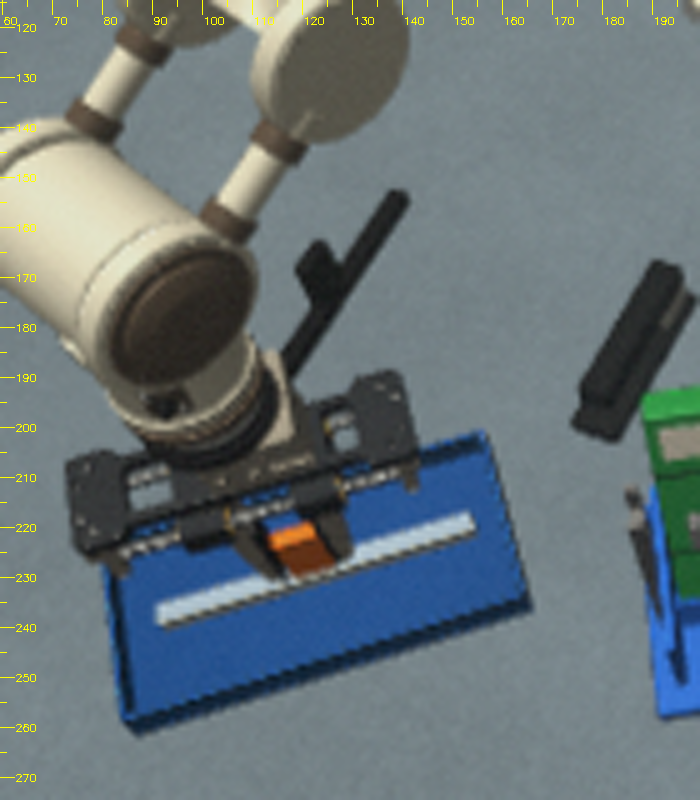

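The bar hangs inside the tray, about 5 mm above the floor and lengthwise (scene (90,237) to (154,220)). Lowering it gently.

```bash
python3 -m handwheel '[{"xyz":[0,0,0.01],"delta_rot":[0,0,0],"gripper":1},{"xyz":[0,0,0.018],"delta_rot":[0,0,0],"gripper":1},{"xyz":[0,0,0.025],"delta_rot":[0,0,0],"gripper":1},{"xyz":[0,0,0.03],"delta_rot":[0,0,0],"gripper":1},{"xyz":[0,0,0.03],"delta_rot":[0,0,0],"gripper":1}]' 35
```

```text
time: 6.55
ee_pos: [0.5286, -0.3538, 0.0426]
orientation: [[0.974, 0.227, -0.0], [0.227, -0.974, 0.0], [-0.0, -0.0, -1.0]]
contact_force: [0.0, -0.2, -2.3]
gripper_width: 0.0296
```

```bash
python3 -m handwheel '[{"xyz":[0,0,0.004],"delta_rot":[0,0,0],"gripper":1},{"xyz":[0,0,0.008],"delta_rot":[0,0,0],"gripper":1},{"xyz":[0,0,0.012],"delta_rot":[0,0,0],"gripper":1},{"xyz":[0,0,0.012],"delta_rot":[0,0,0],"gripper":1},{"xyz":[0,0,0.012],"delta_rot":[0,0,0],"gripper":1}]' 35
```

```text
time: 7.18
ee_pos: [0.5288, -0.354, 0.0417]
orientation: [[0.974, 0.227, -0.0], [0.227, -0.974, -0.0], [-0.0, 0.0, -1.0]]
contact_force: [-4.0, 3.1, 7.7]
gripper_width: 0.0297
```

Contact (about +9 N). Opening, then retreating upward.

```bash
python3 -m handwheel '[{"xyz":[0,0,-0.01],"delta_rot":[0,0,0],"gripper":0.2},{"xyz":[0,0,-0.01],"delta_rot":[0,0,0],"gripper":0.1},{"xyz":[0,0,-0.01],"delta_rot":[0,0,0],"gripper":0},{"xyz":[0,0,-0.1],"delta_rot":[0,0,0],"gripper":0},{"xyz":[0,0,-0.4],"delta_rot":[0,0,0],"gripper":0}]' 35
python3 -m handwheel '[{"xyz":[0,0,-0.3],"delta_rot":[0,0,0],"gripper":0},{"xyz":[0,0,-0.6],"delta_rot":[0,0,0],"gripper":0},{"xyz":[0,0,-0.9],"delta_rot":[0,0,0],"gripper":0},{"xyz":[-0.2,-0.2,-1],"delta_rot":[0,0,0],"gripper":0},{"xyz":[-0.3,-0.4,-1],"delta_rot":[0,0,0],"gripper":0}]' 35
python3 - <<'E'
from h import *
st()
a,_=vision.grab_frame("scene");cv2.imwrite("pics/g3.png",a)
b,d=vision.grab_frame("top");gcrop(b,235,145,405,220,4.5,"pics/g4.png")
E
```

```text
time: 7.8
ee_pos: [0.5266, -0.3519, 0.118]
orientation: [[0.974, 0.227, -0.006], [0.227, -0.974, 0.006], [-0.004, -0.007, -1.0]]
contact_force: [1.4, -0.7, 0.8]
gripper_width: 0.0457
time: 8.43
ee_pos: [0.4517, -0.2901, 0.3244]
orientation: [[0.974, 0.226, 0.005], [0.226, -0.974, -0.005], [0.003, 0.006, -1.0]]
contact_force: [0.5, 0.5, -0.1]
gripper_width: 0.0457
8.43 [ 0.4517 -0.2901  0.3244] F [ 0.5  0.5 -0.1] w 0.0457 q [-0.8   0.01  1.57 -0.    1.56  0.55]
```

View pics/g3.png

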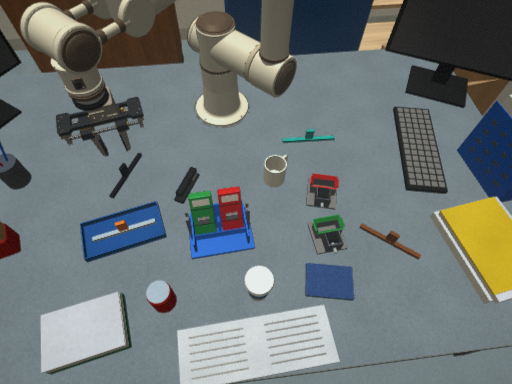

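View pics/g4.png

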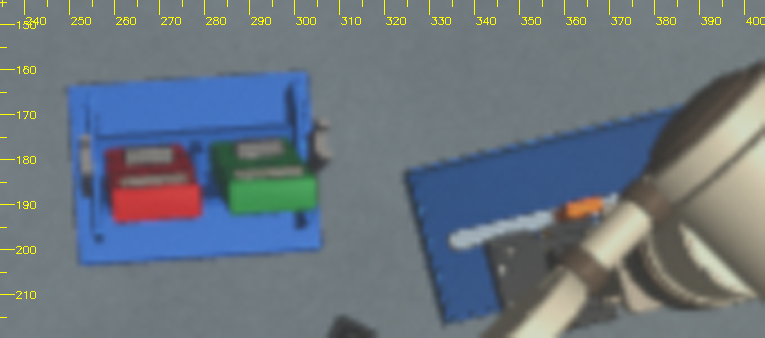

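```bash
cat >> h.py <<'E'
YR=.064
def casetcp(top,depth): # TCP at depth below top along the slant
    R,Rc=Rcase(YR,.38); return np.array(top)-depth*Rc[:,2],R
GT=[.5207,-.0950,.171]; RT=[.5160,-.0105,.171]
GH=(.603,.2912,.074); RH=(.446,.3142,-.265)
E
python3 -c "
from h import *
p,R=casetcp(GT,-.07);print(p);go(p,R)"
```

```text
[ 0.49478872 -0.09666059  0.23600652]
xyz [0.4332, -0.8759, 0.4282] rot [-0.1502, 0.1272, -0.6621] rows>= 7.7 now [0.4503, -0.287, 0.3216]
```

```bash
python3 -m handwheel '[{"xyz":[0.05,-0.1,0],"delta_rot":[-0.018,0.015,-0.08],"gripper":0},{"xyz":[0.13,-0.27,0],"delta_rot":[-0.036,0.03,-0.16],"gripper":0},{"xyz":[0.22,-0.45,0],"delta_rot":[-0.054,0.046,-0.24],"gripper":0},{"xyz":[0.3,-0.6,0],"delta_rot":[-0.072,0.061,-0.32],"gripper":0},{"xyz":[0.36,-0.72,0],"delta_rot":[-0.09,0.076,-0.4],"gripper":0}]' 35
python3 -c "
from h import *
p,R=casetcp(GT,-.07);print(p);go(p,R)"
```

```text
time: 9.15
ee_pos: [0.4903, -0.132, 0.3215]
orientation: [[0.466, 0.853, 0.235], [0.882, -0.467, -0.052], [0.065, 0.231, -0.971]]
contact_force: [0.1, 0.1, -0.9]
gripper_width: 0.046
[ 0.49478872 -0.09666059  0.23600652]
xyz [0.1384, -0.1624, 0.4108] rot [-0.0594, 0.0503, -0.2594] rows>= 3.0 now [0.4903, -0.132, 0.3215]
```

```bash
python3 -m handwheel '[{"xyz":[0.05,-0.06,0],"delta_rot":[-0.018,0.015,-0.08],"gripper":0},{"xyz":[0.1,-0.12,0],"delta_rot":[-0.036,0.03,-0.16],"gripper":0},{"xyz":[0.138,-0.162,0.1],"delta_rot":[-0.05,0.043,-0.22],"gripper":0},{"xyz":[0.138,-0.162,0.25],"delta_rot":[-0.0594,0.0503,-0.2594],"gripper":0},{"xyz":[0.138,-0.162,0.38],"delta_rot":[-0.0594,0.0503,-0.2594],"gripper":0}]' 35
python3 - <<'E'
from h import *
st();p,R=casetcp(GT,.035);print(p);go(p,R)
a,_=vision.grab_frame("scene");gcrop(a,160,115,280,255,5,"pics/h1.png")
s=sensors.get_state();E=np.array(s['orientation'])
for y in(-.023,.023): print(proj('scene',s['ee_pos']+E@[0,y,.011]).round(1))
E
```

```text
time: 9.78
ee_pos: [0.493, -0.098, 0.241]
orientation: [[-0.058, 0.928, 0.369], [0.998, 0.053, 0.022], [0.001, 0.37, -0.929]]
contact_force: [-0.4, -0.7, 0.2]
gripper_width: 0.0462
9.78 [ 0.493 -0.098  0.241] F [-0.4 -0.7  0.2] w 0.0462 q [-0.58 -0.35  2.08  0.25  1.11 -0.72]
[ 0.53365564 -0.09416971  0.13849674]
xyz [0.0067, 0.0002, 0.5515] rot [-0.0007, 0.0007, -0.003] rows>= 1.8 now [0.493, -0.098, 0.241]
[[195.2 171.9]]
[[195.8 180.9]]
```

View pics/h1.png

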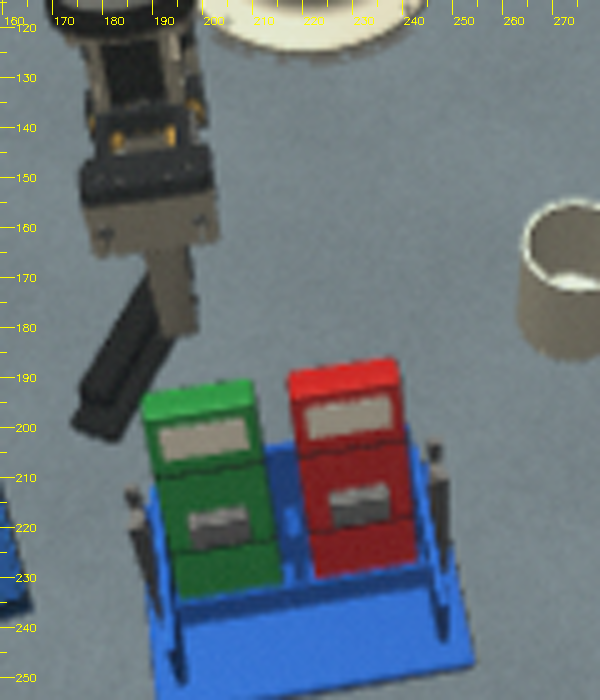

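```bash
python3 -c "
from h import *
print(proj('scene',GT),proj('scene',RT),proj('scene',np.array(GT)+[.005,0,0]),proj('scene',np.array(GT)+[0,0,.005]))"
python3 -m handwheel '[{"xyz":[0.0067,0,0.1],"delta_rot":[0,0,-0.003],"gripper":0},{"xyz":[0.0067,0,0.2],"delta_rot":[0,0,-0.003],"gripper":0},{"xyz":[0.0067,0,0.3],"delta_rot":[0,0,-0.003],"gripper":0},{"xyz":[0.0067,0,0.35],"delta_rot":[0,0,-0.003],"gripper":0},{"xyz":[0.0067,0,0.35],"delta_rot":[0,0,-0.003],"gripper":0}]' 35
python3 - <<'E'
from h import *
st();p,R=casetcp(GT,.035);print(p);go(p,R)
a,_=vision.grab_frame("scene");gcrop(a,160,115,280,255,5,"pics/h2.png")
E
```

```text
[[198.83664212 194.26665179]] [[227.8359399  190.08255911]] [[198.90886718 195.73127327]] [[198.63314833 193.35374991]]
time: 10.45
ee_pos: [0.5184, -0.0944, 0.1759]
orientation: [[-0.064, 0.928, 0.367], [0.998, 0.059, 0.023], [0.0, 0.368, -0.93]]
contact_force: [0.2, 0.4, -0.3]
gripper_width: 0.0456
10.45 [ 0.5184 -0.0944  0.1759] F [ 0.2  0.4 -0.3] w 0.0456 q [-0.54 -0.2   2.1   0.26  0.95 -0.72]
[ 0.53365564 -0.09416971  0.13849674]
xyz [-0.0036, 0.0023, 0.202] rot [-0.0015, 0.0001, -0.0002] rows>= 0.6 now [0.5184, -0.0944, 0.1759]
```

View pics/h2.png

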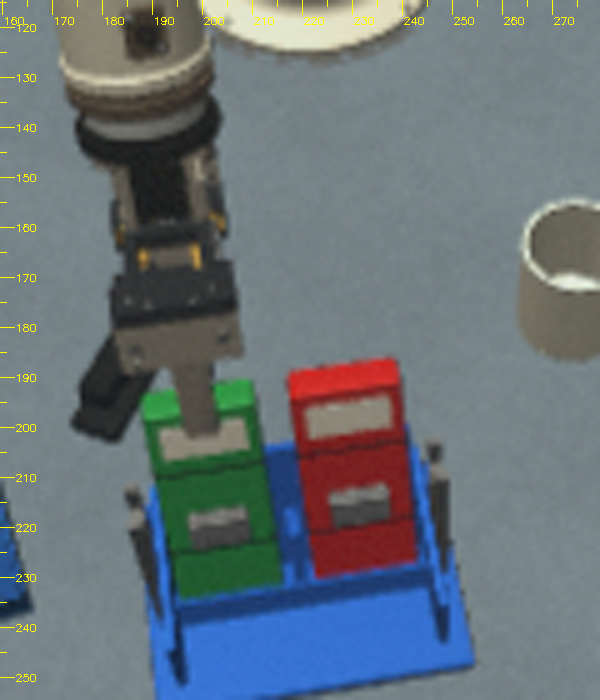

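```bash
python3 -m handwheel '[{"xyz":[0,0.002,0.05],"delta_rot":[0,0,0],"gripper":0},{"xyz":[0,0.002,0.1],"delta_rot":[0,0,0],"gripper":0},{"xyz":[0,0.002,0.15],"delta_rot":[0,0,0],"gripper":0},{"xyz":[0,0.002,0.195],"delta_rot":[0,0,0],"gripper":0},{"xyz":[0,0.002,0.195],"delta_rot":[0,0,0],"gripper":0.2}]' 10
python3 -m handwheel '[{"xyz":[0,0,0],"delta_rot":[0,0,0],"gripper":0.5},{"xyz":[0,0,0],"delta_rot":[0,0,0],"gripper":0.5},{"xyz":[0,0,0],"delta_rot":[0,0,0],"gripper":0.5},{"xyz":[0,0,0],"delta_rot":[0,0,0],"gripper":0.5},{"xyz":[0,0,0],"delta_rot":[0,0,0],"gripper":0.5}]' 10
python3 -c "
from h import *
st();p,R=casetcp(GT,.035);go(p,R);s=sensors.get_state();print(np.array(s['orientation']).T@s['contact_force'])"
```

```text
time: 11.12
ee_pos: [0.5325, -0.0931, 0.1384]
orientation: [[-0.063, 0.928, 0.366], [0.998, 0.059, 0.024], [0.001, 0.367, -0.93]]
contact_force: [-0.0, -0.3, 0.5]
gripper_width: 0.0384
time: 11.75
ee_pos: [0.533, -0.0935, 0.1399]
orientation: [[-0.063, 0.928, 0.368], [0.998, 0.059, 0.023], [-0.0, 0.369, -0.93]]
contact_force: [-1.4, -0.0, 0.5]
gripper_width: 0.0266
11.75 [ 0.533  -0.0935  0.1399] F [-1.4 -0.   0.5] w 0.0266 q [-0.52 -0.11  2.1   0.27  0.86 -0.73]
xyz [-0.0035, 0.0004, 0.0075] rot [-0.0012, 0.0003, -0.0002] rows>= 0.0 now [0.533, -0.0935, 0.1399]
[ 0.0529354  -1.10202887 -1.01815706]
```

```bash
python3 -m handwheel '[{"xyz":[0,0,0],"delta_rot":[0,0,0],"gripper":0.6},{"xyz":[0,0,0],"delta_rot":[0,0,0],"gripper":0.6},{"xyz":[0,0,-0.05],"delta_rot":[0,0,0],"gripper":0.6},{"xyz":[0,0,-0.12],"delta_rot":[0,0,0],"gripper":0.6},{"xyz":[0,0,-0.2],"delta_rot":[0,0,0],"gripper":0.6}]' 50
python3 -m handwheel '[{"xyz":[0,0,-0.08],"delta_rot":[0,0,0],"gripper":0.6},{"xyz":[0,0,-0.17],"delta_rot":[0,0,0],"gripper":0.6},{"xyz":[0,0,-0.28],"delta_rot":[0,0,0],"gripper":0.6},{"xyz":[0,0,-0.4],"delta_rot":[0,0,0],"gripper":0.6},{"xyz":[0,0,-0.5],"delta_rot":[0,0,0],"gripper":0.6}]' 50
python3 - <<'E'
from h import *
st()
a,_=vision.grab_frame("scene");gcrop(a,150,105,280,255,5,"pics/h3.png")
E
```

```text
time: 12.38
ee_pos: [0.5178, -0.0943, 0.1777]
orientation: [[-0.063, 0.928, 0.368], [0.998, 0.059, 0.023], [-0.0, 0.368, -0.93]]
contact_force: [2.9, -0.8, -3.0]
gripper_width: 0.0256
time: 13.0
ee_pos: [0.4799, -0.0964, 0.2704]
orientation: [[-0.064, 0.929, 0.366], [0.998, 0.059, 0.023], [-0.0, 0.366, -0.93]]
contact_force: [-0.8, -0.2, -4.0]
gripper_width: 0.0256
13.0 [ 0.4799 -0.0964  0.2704] F [-0.8 -0.2 -4. ] w 0.0256 q [-0.6  -0.4   2.06  0.24  1.19 -0.72]
```

View pics/h3.png

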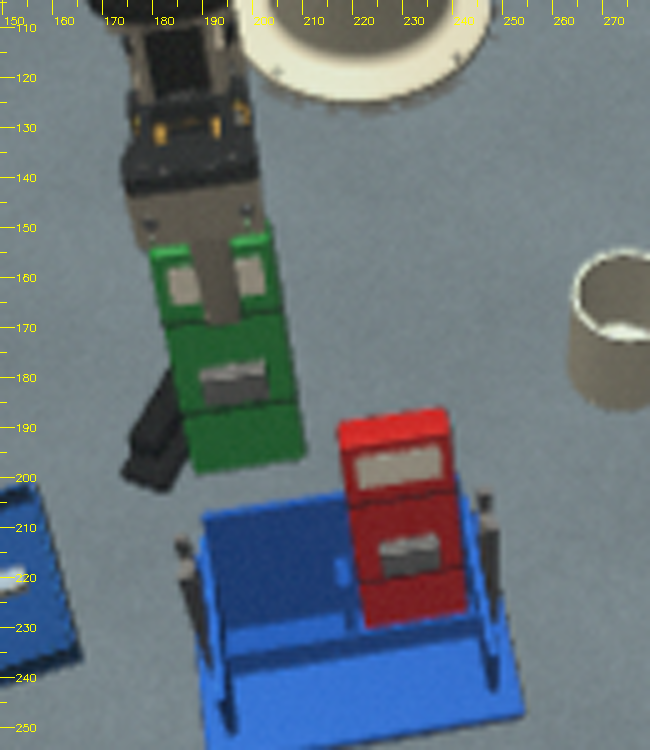

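```bash
python3 -c "
from h import *
go([.50,-.09,.34],Rcase(.074,0)[0])"
```

```text
xyz [0.0283, 0.215, -0.2732] rot [0.1808, 0.0023, -0.0047] rows>= 2.0 now [0.4807, -0.0971, 0.2733]
```

```bash
python3 -m handwheel '[{"xyz":[0,0.04,-0.12],"delta_rot":[0.03,0,0],"gripper":0.6},{"xyz":[0.01,0.1,-0.2],"delta_rot":[0.07,0,0],"gripper":0.6},{"xyz":[0.02,0.16,-0.27],"delta_rot":[0.11,0,-0.002],"gripper":0.6},{"xyz":[0.03,0.2,-0.27],"delta_rot":[0.15,0,-0.004],"gripper":0.6},{"xyz":[0.03,0.215,-0.27],"delta_rot":[0.1808,0.0023,-0.0047],"gripper":0.6}]' 50
python3 -c "
from h import *
go([.603,.291,.34],Rcase(.074,0)[0])"
```

```text
time: 13.68
ee_pos: [0.501, -0.0891, 0.3359]
orientation: [[-0.074, 0.997, -0.005], [0.997, 0.074, 0.002], [0.003, -0.005, -1.0]]
contact_force: [0.8, 0.4, -3.2]
gripper_width: 0.0256
xyz [1.8574, 0.6498, -0.0188] rot [-0.0022, -0.0013, 0.0002] rows>= 6.3 now [0.501, -0.0891, 0.3359]
```

```bash
python3 -m handwheel '[{"xyz":[0.12,0.05,0],"delta_rot":[0,0,0],"gripper":0.6},{"xyz":[0.34,0.13,0],"delta_rot":[0,0,0],"gripper":0.6},{"xyz":[0.56,0.21,0],"delta_rot":[0,0,0],"gripper":0.6},{"xyz":[0.78,0.29,0],"delta_rot":[0,0,0],"gripper":0.6},{"xyz":[1,0.36,0],"delta_rot":[0,0,0],"gripper":0.6}]' 50
python3 -m handwheel '[{"xyz":[0.22,0.08,0],"delta_rot":[0,0,0],"gripper":0.6},{"xyz":[0.44,0.16,0],"delta_rot":[0,0,0],"gripper":0.6},{"xyz":[0.64,0.22,0],"delta_rot":[0,0,0],"gripper":0.6},{"xyz":[0.78,0.27,0],"delta_rot":[0,0,0],"gripper":0.6},{"xyz":[0.857,0.29,0],"delta_rot":[0,0,0],"gripper":0.6}]' 50
python3 -c "
from h import *
go([.603,.2912,.205],Rcase(.074,0)[0])"
```

```text
time: 14.3
ee_pos: [0.5577, 0.1166, 0.3357]
orientation: [[-0.073, 0.997, -0.003], [0.997, 0.073, 0.002], [0.002, -0.003, -1.0]]
contact_force: [0.5, 0.0, -3.7]
gripper_width: 0.026
time: 14.92
ee_pos: [0.6029, 0.2916, 0.3357]
orientation: [[-0.075, 0.997, -0.004], [0.997, 0.075, 0.002], [0.002, -0.003, -1.0]]
contact_force: [-0.0, 0.2, -3.3]
gripper_width: 0.0259
xyz [-0.0031, 0.0027, 0.6534] rot [-0.0016, -0.0009, 0.0004] rows>= 2.1 now [0.6029, 0.2916, 0.3357]
```

```bash
python3 -m handwheel '[{"xyz":[0,0,0.15],"delta_rot":[-0.0016,-0.0009,0],"gripper":0.6},{"xyz":[0,0,0.33],"delta_rot":[-0.0016,-0.0009,0],"gripper":0.6},{"xyz":[0,0,0.5],"delta_rot":[-0.0016,-0.0009,0],"gripper":0.6},{"xyz":[0,0,0.6],"delta_rot":[-0.0016,-0.0009,0],"gripper":0.6},{"xyz":[-0.002,0.002,0.65],"delta_rot":[-0.0016,-0.0009,0],"gripper":0.6}]' 50
python3 - <<'E'
from h import *
st();go([.603,.2912,.205],Rcase(.074,0)[0])
a,_=vision.grab_frame("scene");gcrop(a,280,130,380,260,6,"pics/i1.png")
b,_=vision.grab_frame("top");gcrop(b,150,130,230,220,7,"pics/i2.png")
E
```

```text
time: 15.55
ee_pos: [0.6032, 0.29, 0.2056]
orientation: [[-0.073, 0.997, 0.0], [0.997, 0.073, 0.0], [0.0, 0.0, -1.0]]
contact_force: [-0.6, 0.7, -2.2]
gripper_width: 0.0256
15.55 [0.6032 0.29   0.2056] F [-0.6  0.7 -2.2] w 0.0256 q [0.27 0.41 1.33 0.   1.4  0.19]
xyz [0.006, -0.0004, 0.0029] rot [0.0002, -0.0001, -0.0003] rows>= 0.0 now [0.6032, 0.29, 0.2056]
```

View pics/i1.png

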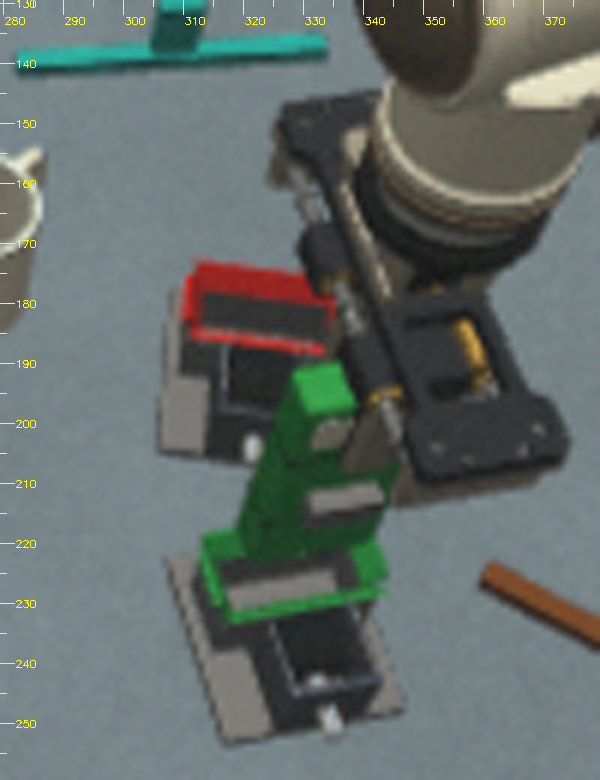

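View pics/i2.png

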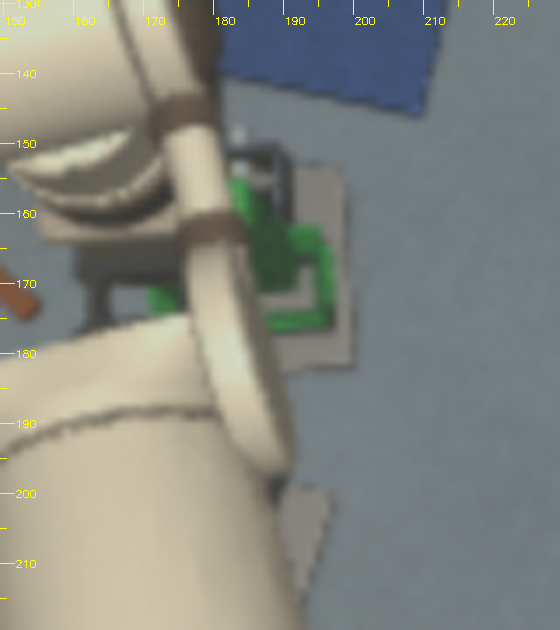

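```bash
cat >> h.py <<'E'
def casewire(dx=0,dtop=.0335,dy=0):
    """corners of held case from current tool pose; dx: case centre offset along tool x"""
    s=sensors.get_state();E=np.array(s['orientation']);p=np.array(s['ee_pos'])
    out=[]
    for z in(-dtop,.15-dtop):
        for x,y in((-.033,-.013),(.033,-.013),(.033,.013),(-.033,.013)): out.append(p+E@[x+dx,y+dy,z])
    return np.array(out)
def draw(img,n,X,x0,y0,x1,y1,k,name,holder=None):
    c=cv2.resize(img[y0:y1,x0:x1],None,fx=k,fy=k,interpolation=cv2.INTER_CUBIC)
    q=lambda P:((proj(n,P)-[x0,y0]+.5)*k).astype(int)
    P=q(X)
    for a,b in((0,1),(1,2),(2,3),(3,0),(4,5),(5,6),(6,7),(7,4),(0,4),(1,5),(2,6),(3,7)): cv2.line(c,tuple(map(int,P[a])),tuple(map(int,P[b])),(255,0,255),1)
    if holder is not None:
        x,y,w=holder;R=Ro.from_euler('z',w).as_matrix()
        for rx0,rx1,ry,z in((-.015,.015,.036,.048),(-.04,.07,.05,0)):
            L=np.array([(rx0,-ry,z),(rx0,ry,z),(rx1,ry,z),(rx1,-ry,z)])@R.T+[x,y,0]
            cv2.polylines(c,[q(L).astype(np.int32)],True,(0,255,255),1)
    cv2.imwrite(name,c)
E
python3 - <<'E'
from h import *
a,_=vision.grab_frame("scene");draw(a,"scene",casewire(-.001),290,180,360,260,8,"pics/i3.png",GH)
b,_=vision.grab_frame("top");draw(b,"top",casewire(-.001),160,145,210,190,10,"pics/i4.png",GH)
E
```

```text
(no output)
```

View pics/i3.png

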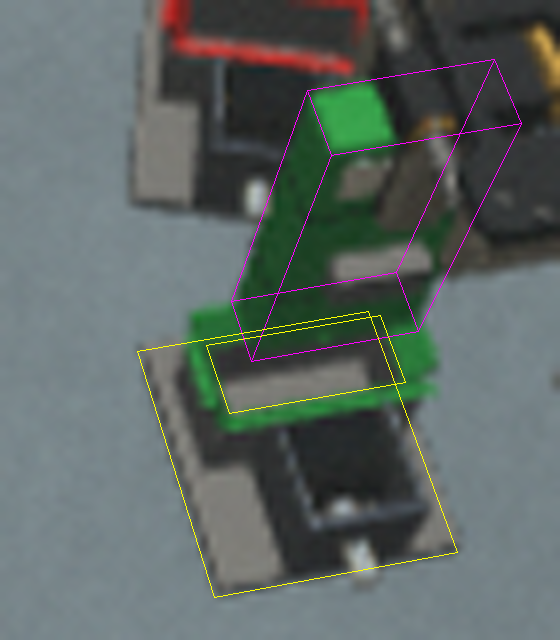

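View pics/i4.png

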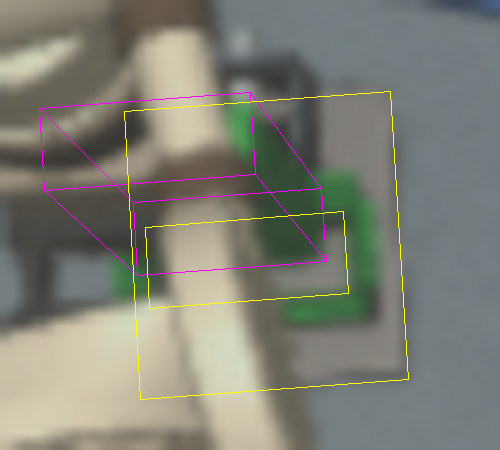

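```bash
python3 -m handwheel '[{"xyz":[0.01,-0.002,0.04],"delta_rot":[0,0,0],"gripper":0.6},{"xyz":[0.01,-0.002,0.08],"delta_rot":[0,0,0],"gripper":0.6},{"xyz":[0.01,-0.002,0.12],"delta_rot":[0,0,0],"gripper":0.6},{"xyz":[0.01,-0.002,0.15],"delta_rot":[0,0,0],"gripper":0.6},{"xyz":[0.01,-0.002,0.17],"delta_rot":[0,0,0],"gripper":0.6}]' 55
python3 - <<'E'
from h import *
st();go([.603,.2912,.205],Rcase(.074,0)[0])
a,_=vision.grab_frame("scene");draw(a,"scene",casewire(-.001),290,180,360,260,8,"pics/i5.png",GH)
E
```

```text
time: 16.38
ee_pos: [0.6029, 0.2925, 0.1719]
orientation: [[-0.074, 0.997, 0.001], [0.997, 0.074, 0.001], [0.001, 0.001, -1.0]]
contact_force: [-0.4, 0.6, -3.0]
gripper_width: 0.0258
16.38 [0.6029 0.2925 0.1719] F [-0.4  0.6 -3. ] w 0.0258 q [0.27 0.44 1.36 0.   1.34 0.2 ]
xyz [-0.0062, 0.0003, -0.1653] rot [0.0006, -0.0003, -0.0001] rows>= 0.5 now [0.6029, 0.2925, 0.1719]
```

View pics/i5.png

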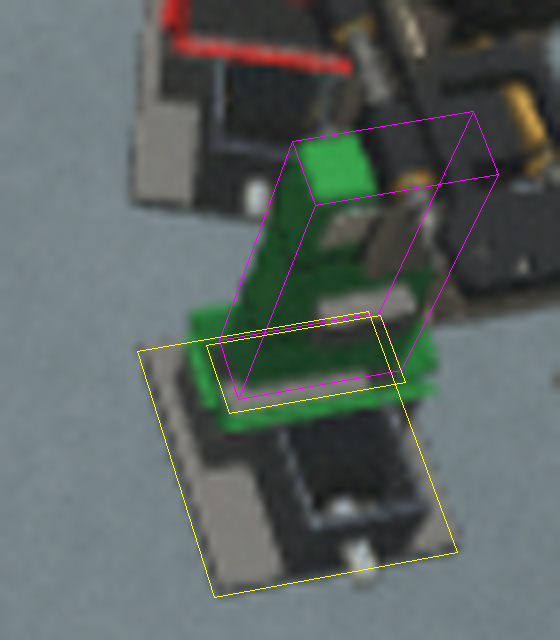

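```bash
python3 -m handwheel '[{"xyz":[-0.006,0,0.01],"delta_rot":[0,0,0],"gripper":0.6},{"xyz":[-0.006,0,0.02],"delta_rot":[0,0,0],"gripper":0.6},{"xyz":[-0.006,0,0.03],"delta_rot":[0,0,0],"gripper":0.6},{"xyz":[-0.006,0,0.04],"delta_rot":[0,0,0],"gripper":0.6},{"xyz":[-0.006,0,0.05],"delta_rot":[0,0,0],"gripper":0.6}]' 55
python3 -c "
from h import *
st()"
```

```text
time: 17.05
ee_pos: [0.6032, 0.2914, 0.1625]
orientation: [[-0.074, 0.997, 0.002], [0.997, 0.074, 0.001], [0.001, 0.002, -1.0]]
contact_force: [0.0, 0.3, -2.9]
gripper_width: 0.0257
17.05 [0.6032 0.2914 0.1625] F [ 0.   0.3 -2.9] w 0.0257 q [0.27 0.45 1.37 0.   1.32 0.2 ]
```

```bash
python3 -m handwheel '[{"xyz":[0,0,0.01],"delta_rot":[0,0,0],"gripper":0.6},{"xyz":[0,0,0.02],"delta_rot":[0,0,0],"gripper":0.6},{"xyz":[0,0,0.03],"delta_rot":[0,0,0],"gripper":0.6},{"xyz":[0,0,0.04],"delta_rot":[0,0,0],"gripper":0.6},{"xyz":[0,0,0.05],"delta_rot":[0,0,0],"gripper":0.6}]' 60
python3 -c "
from h import *
st()"
```

```text
time: 17.68
ee_pos: [0.6027, 0.2915, 0.1538]
orientation: [[-0.074, 0.997, 0.001], [0.997, 0.074, 0.001], [0.001, 0.001, -1.0]]
contact_force: [-6.0, -1.1, 10.7]
gripper_width: 0.0254
17.68 [0.6027 0.2915 0.1538] F [-6.  -1.1 10.7] w 0.0254 q [0.27 0.45 1.38 0.   1.31 0.2 ]
```

```bash
python3 -m handwheel '[{"xyz":[0,0,0.01],"delta_rot":[0,0,0],"gripper":0.6},{"xyz":[0,0,0.02],"delta_rot":[0,0,0],"gripper":0.6},{"xyz":[0,0,0.03],"delta_rot":[0,0,0],"gripper":0.6},{"xyz":[0,0,0.04],"delta_rot":[0,0,0],"gripper":0.6},{"xyz":[0,0,0.05],"delta_rot":[0,0,0],"gripper":0.6}]' 60
python3 -c "
from h import *
st()"
```

```text
time: 18.3
ee_pos: [0.6026, 0.2919, 0.1456]
orientation: [[-0.075, 0.997, 0.001], [0.997, 0.075, 0.001], [0.001, 0.001, -1.0]]
contact_force: [-8.9, -1.3, 12.6]
gripper_width: 0.0255
18.3 [0.6026 0.2919 0.1456] F [-8.9 -1.3 12.6] w 0.0255 q [0.27 0.46 1.38 0.   1.29 0.2 ]
```

```bash
python3 -m handwheel '[{"xyz":[0,0,0.01],"delta_rot":[0,0,0],"gripper":0.6},{"xyz":[0,0,0.02],"delta_rot":[0,0,0],"gripper":0.6},{"xyz":[0,0,0.03],"delta_rot":[0,0,0],"gripper":0.6},{"xyz":[0,0,0.04],"delta_rot":[0,0,0],"gripper":0.6},{"xyz":[0,0,0.05],"delta_rot":[0,0,0],"gripper":0.6}]' 60
python3 -c "
from h import *
st()"
```

```text
time: 18.92
ee_pos: [0.6026, 0.292, 0.1354]
orientation: [[-0.075, 0.997, 0.001], [0.997, 0.075, 0.002], [0.001, 0.001, -1.0]]
contact_force: [-8.9, -1.0, 12.5]
gripper_width: 0.0258
18.93 [0.6026 0.292  0.1354] F [-8.9 -1.  12.5] w 0.0258 q [0.27 0.47 1.39 0.   1.28 0.2 ]
```

```bash
python3 -m handwheel '[{"xyz":[0,0,0.008],"delta_rot":[0,0,0],"gripper":0.6},{"xyz":[0,0,0.015],"delta_rot":[0,0,0],"gripper":0.6},{"xyz":[0,0,0.022],"delta_rot":[0,0,0],"gripper":0.6},{"xyz":[0,0,0.028],"delta_rot":[0,0,0],"gripper":0.6},{"xyz":[0,0,0.033],"delta_rot":[0,0,0],"gripper":0.6}]' 60
python3 -c "
from h import *
st()"
```

```text
time: 19.55
ee_pos: [0.6026, 0.292, 0.1287]
orientation: [[-0.075, 0.997, 0.001], [0.997, 0.075, 0.001], [0.001, 0.001, -1.0]]
contact_force: [-7.8, -0.7, 12.3]
gripper_width: 0.0257
19.55 [0.6026 0.292  0.1287] F [-7.8 -0.7 12.3] w 0.0257 q [0.27 0.48 1.4  0.   1.27 0.2 ]
```

```bash
python3 -m handwheel '[{"xyz":[0,0,0.004],"delta_rot":[0,0,0],"gripper":0.6},{"xyz":[0,0,0.008],"delta_rot":[0,0,0],"gripper":0.6},{"xyz":[0,0,0.012],"delta_rot":[0,0,0],"gripper":0.6},{"xyz":[0,0,0.015],"delta_rot":[0,0,0],"gripper":0.6},{"xyz":[0,0,0.015],"delta_rot":[0,0,0],"gripper":0.6}]' 60
python3 -c "
from h import *
st()"
```

```text
time: 20.18
ee_pos: [0.6026, 0.2921, 0.126]
orientation: [[-0.075, 0.997, 0.001], [0.997, 0.075, 0.001], [0.001, 0.001, -1.0]]
contact_force: [-9.1, -0.8, 13.6]
gripper_width: 0.0261
20.18 [0.6026 0.2921 0.126 ] F [-9.1 -0.8 13.6] w 0.0261 q [0.27 0.48 1.4  0.   1.26 0.2 ]
```

```bash
python3 -m handwheel '[{"xyz":[0,0,0.004],"delta_rot":[0,0,0],"gripper":0.6},{"xyz":[0,0,0.008],"delta_rot":[0,0,0],"gripper":0.6},{"xyz":[0,0,0.012],"delta_rot":[0,0,0],"gripper":0.6},{"xyz":[0,0,0.015],"delta_rot":[0,0,0],"gripper":0.6},{"xyz":[0,0,0.015],"delta_rot":[0,0,0],"gripper":0.6}]' 60
python3 - <<'E'
from h import *
st()
a,_=vision.grab_frame("scene");draw(a,"scene",casewire(.0005),290,180,360,260,8,"pics/i6.png",GH)
E
```

```text
time: 20.8
ee_pos: [0.6027, 0.2922, 0.126]
orientation: [[-0.075, 0.997, 0.001], [0.997, 0.075, 0.001], [0.001, 0.001, -1.0]]
contact_force: [-14.6, -2.4, 26.5]
gripper_width: 0.026
20.8 [0.6027 0.2922 0.126 ] F [-14.6  -2.4  26.5] w 0.026 q [0.27 0.48 1.4  0.   1.26 0.2 ]
```

View pics/i6.png

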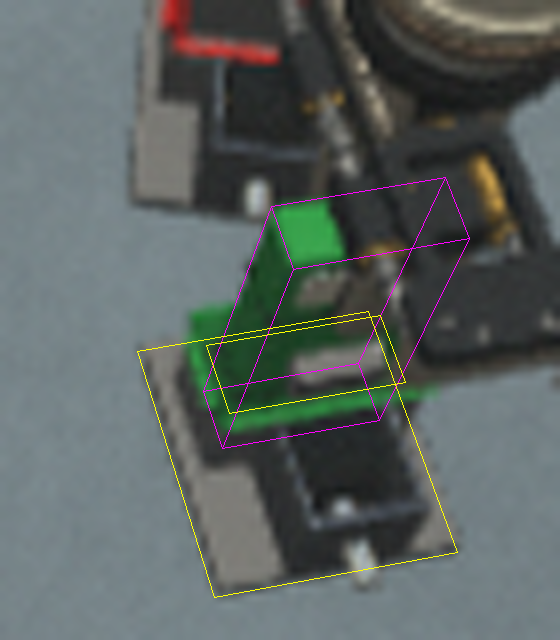

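```bash
python3 -m handwheel '[{"xyz":[0,0,-0.006],"delta_rot":[0,0,0],"gripper":0.4},{"xyz":[0,0,-0.006],"delta_rot":[0,0,0],"gripper":0.3},{"xyz":[0,0,-0.006],"delta_rot":[0,0,0],"gripper":0.1},{"xyz":[0,0,-0.006],"delta_rot":[0,0,0],"gripper":0.05},{"xyz":[0,0,-0.01],"delta_rot":[0,0,0],"gripper":0.05}]' 60
python3 -m handwheel '[{"xyz":[0,0,-0.15],"delta_rot":[0,0,0],"gripper":0.05},{"xyz":[0,0,-0.4],"delta_rot":[0,0,0],"gripper":0.05},{"xyz":[0,0,-0.65],"delta_rot":[0,0,0],"gripper":0.05},{"xyz":[-0.1,-0.1,-0.9],"delta_rot":[0,0,0],"gripper":0.05},{"xyz":[-0.3,-0.2,-1],"delta_rot":[0,0,0],"gripper":0.05}]' 60
python3 - <<'E'
from h import *
st()
p,R=casetcp(RT,-.15);go(p,R)
E
```

```text
time: 21.48
ee_pos: [0.6033, 0.2913, 0.1217]
orientation: [[-0.074, 0.997, 0.002], [0.997, 0.074, 0.001], [0.001, 0.002, -1.0]]
contact_force: [-0.1, -0.2, -0.2]
gripper_width: 0.0436
time: 22.1
ee_pos: [0.5681, 0.2288, 0.3261]
orientation: [[-0.076, 0.997, 0.008], [0.997, 0.076, 0.002], [0.002, 0.008, -1.0]]
contact_force: [0.8, -1.0, -0.3]
gripper_width: 0.0436
22.1 [0.5681 0.2288 0.3261] F [ 0.8 -1.  -0.3] w 0.0436 q [0.19 0.2  1.35 0.   1.58 0.11]
xyz [-1.1703, -0.6295, 0.0716] rot [-0.1774, -0.0019, 0.0055] rows>= 4.3 now [0.5681, 0.2288, 0.3261]
```

```bash
python3 -m handwheel '[{"xyz":[-0.15,-0.08,0],"delta_rot":[-0.03,0,0],"gripper":0.05},{"xyz":[-0.37,-0.2,0],"delta_rot":[-0.07,0,0],"gripper":0.05},{"xyz":[-0.6,-0.33,0],"delta_rot":[-0.11,0,0],"gripper":0.05},{"xyz":[-0.82,-0.46,0],"delta_rot":[-0.15,-0.001,0.003],"gripper":0.05},{"xyz":[-1,-0.57,0],"delta_rot":[-0.1774,-0.0019,0.0055],"gripper":0.05}]' 60
python3 - <<'E'
from h import *
st()
p,R=casetcp(RT,-.04);go(p,R)
a,d=vision.grab_frame("scene");crop(a,160,115,360,265,4,"pics/j1.png")
b,d=vision.grab_frame("top");crop(b,150,130,320,235,4.5,"pics/j2.png")
W=cloud("top",d)
hsv=cv2.cvtColor(b,cv2.COLOR_BGR2HSV)
m=(hsv[...,0]>45)&(hsv[...,0]<80)&(hsv[...,1]>100)&(W[...,1]>.2)&(W[...,2]>.11)
P=W[m];print(len(P),np.median(P,0).round(4),np.percentile(P[:,2],[10,50,90]).round(4)) if m.any() else print("none")
E
```

```text
time: 22.72
ee_pos: [0.4675, 0.0194, 0.3216]
orientation: [[-0.062, 0.928, 0.367], [0.998, 0.058, 0.021], [-0.002, 0.368, -0.93]]
contact_force: [-0.8, -1.2, 0.8]
gripper_width: 0.0438
22.73 [0.4675 0.0194 0.3216] F [-0.8 -1.2  0.8] w 0.0438 q [-0.31 -0.51  2.03  0.14  1.27 -0.39]
xyz [-0.1631, -0.0612, 0.5864] rot [-0.0016, 0.0014, -0.0006] rows>= 2.0 now [0.4675, 0.0194, 0.3216]
180 [0.5999 0.2865 0.1594] [0.1439 0.1594 0.1637]
```

View pics/j1.png

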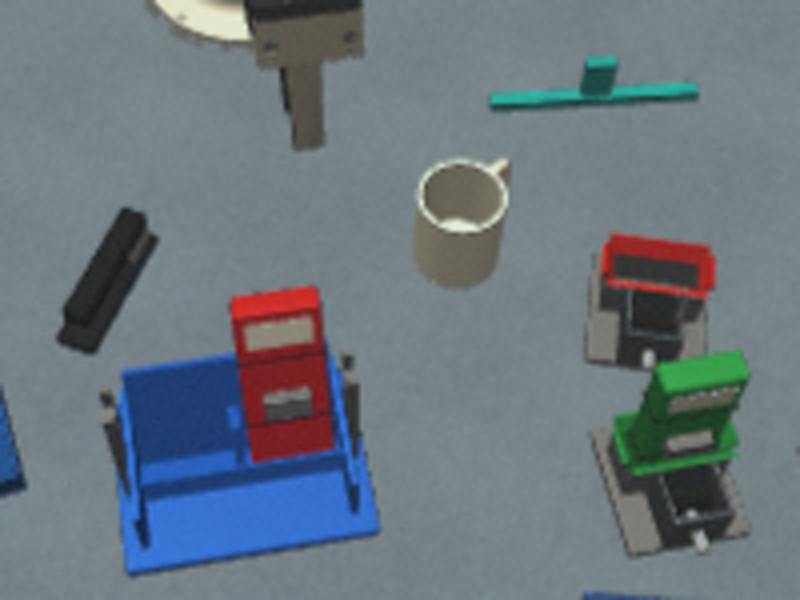

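View pics/j2.png

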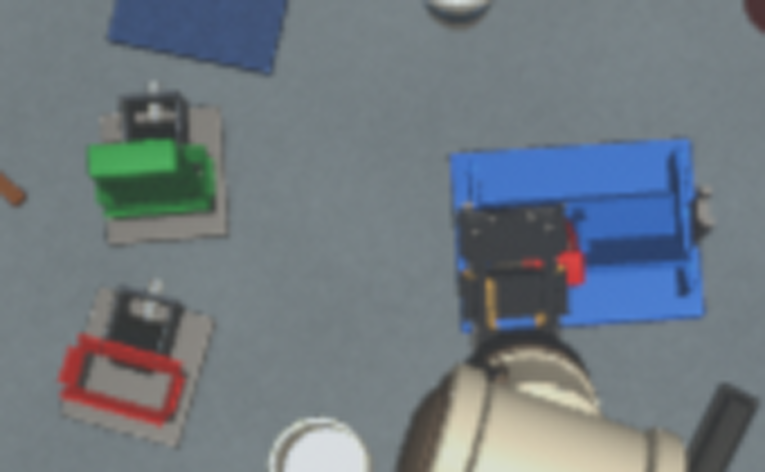

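```bash
python3 -m handwheel '[{"xyz":[-0.08,-0.03,0.05],"delta_rot":[0,0.001,0],"gripper":0.05},{"xyz":[-0.16,-0.06,0.15],"delta_rot":[-0.001,0.001,0],"gripper":0.05},{"xyz":[-0.163,-0.061,0.33],"delta_rot":[-0.0015,0.0014,0],"gripper":0.05},{"xyz":[-0.163,-0.061,0.48],"delta_rot":[-0.0015,0.0014,0],"gripper":0.05},{"xyz":[-0.163,-0.061,0.57],"delta_rot":[-0.0015,0.0014,0],"gripper":0.05}]' 10
python3 - <<'E'
from h import *
st()
p,R=casetcp(RT,.035);go(p,R)
E
```

```text
time: 23.45
ee_pos: [0.5008, -0.0094, 0.2093]
orientation: [[-0.064, 0.929, 0.365], [0.998, 0.058, 0.026], [0.003, 0.366, -0.931]]
contact_force: [-0.0, 0.6, 0.4]
gripper_width: 0.0437
23.45 [ 0.5008 -0.0094  0.2093] F [-0.   0.6  0.4] w 0.0437 q [-0.36 -0.33  2.13  0.18  1.01 -0.49]
xyz [-0.0112, 0.0011, 0.3808] rot [-0.0025, -0.0012, -0.0006] rows>= 1.2 now [0.5008, -0.0094, 0.2093]
```

```bash
python3 -m handwheel '[{"xyz":[-0.006,0.001,0.08],"delta_rot":[-0.001,0,0],"gripper":0.05},{"xyz":[-0.008,0.001,0.16],"delta_rot":[-0.002,0,0],"gripper":0.05},{"xyz":[-0.008,0.001,0.24],"delta_rot":[-0.002,0,0],"gripper":0.05},{"xyz":[-0.008,0.001,0.32],"delta_rot":[-0.002,0,0],"gripper":0.05},{"xyz":[-0.008,0.001,0.375],"delta_rot":[-0.002,0,0],"gripper":0.05}]' 10
python3 -m handwheel '[{"xyz":[0,0,0],"delta_rot":[0,0,0],"gripper":0.2},{"xyz":[0,0,0],"delta_rot":[0,0,0],"gripper":0.5},{"xyz":[0,0,0],"delta_rot":[0,0,0],"gripper":0.5},{"xyz":[0,0,0],"delta_rot":[0,0,0],"gripper":0.5},{"xyz":[0,0,0],"delta_rot":[0,0,0],"gripper":0.5}]' 10
python3 - <<'E'
from h import *
st();s=sensors.get_state();print(np.array(s['orientation']).T@s['contact_force'])
p,R=casetcp(RT,.035);go(p,R)
a,d=vision.grab_frame("scene");gcrop(a,160,115,280,255,5,"pics/j3.png")
E
```

```text
time: 24.08
ee_pos: [0.5289, -0.0093, 0.1406]
orientation: [[-0.064, 0.927, 0.37], [0.998, 0.058, 0.026], [0.002, 0.371, -0.929]]
contact_force: [0.0, -0.7, -0.4]
gripper_width: 0.0439
time: 24.7
ee_pos: [0.5287, -0.01, 0.1418]
orientation: [[-0.063, 0.926, 0.372], [0.998, 0.058, 0.025], [0.002, 0.372, -0.928]]
contact_force: [-2.0, 1.0, 2.9]
gripper_width: 0.0258
24.7 [ 0.5287 -0.01    0.1418] F [-2.   1.   2.9] w 0.0258 q [-0.34 -0.16  2.14  0.2   0.82 -0.51]
[ 1.08660897 -0.73600113 -3.38471847]
xyz [0.0016, -0.0048, 0.016] rot [0.0007, -0.0005, -0.0007] rows>= 0.1 now [0.5287, -0.01, 0.1418]
```

View pics/j3.png

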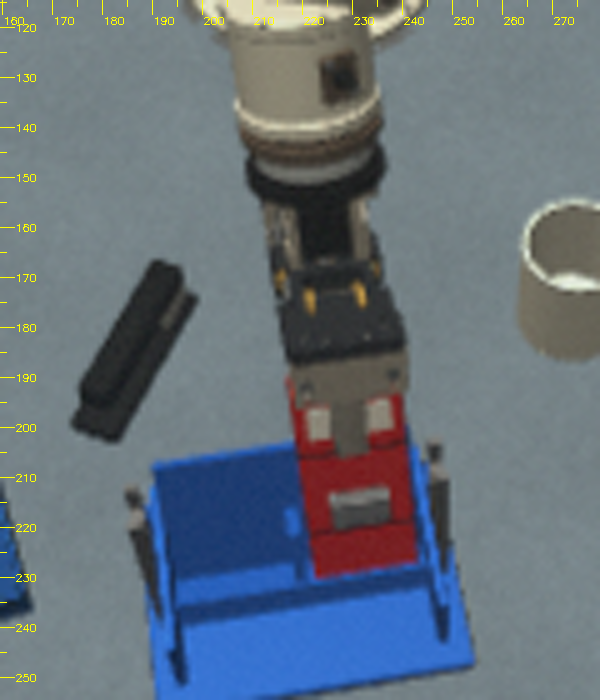

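```bash
python3 -m handwheel '[{"xyz":[0,0,0],"delta_rot":[0,0,0],"gripper":0.6},{"xyz":[0,0,0],"delta_rot":[0,0,0],"gripper":0.6},{"xyz":[0,0,-0.05],"delta_rot":[0,0,0],"gripper":0.6},{"xyz":[0,0,-0.12],"delta_rot":[0,0,0],"gripper":0.6},{"xyz":[0,0,-0.2],"delta_rot":[0,0,0],"gripper":0.6}]' 55
python3 -m handwheel '[{"xyz":[0,0,-0.08],"delta_rot":[0,0,0],"gripper":0.6},{"xyz":[0,0,-0.17],"delta_rot":[0,0,0],"gripper":0.6},{"xyz":[0,0,-0.28],"delta_rot":[0,0,0],"gripper":0.6},{"xyz":[0,0,-0.42],"delta_rot":[0,0,0],"gripper":0.6},{"xyz":[0,0,-0.55],"delta_rot":[0,0,0],"gripper":0.6}]' 55
python3 - <<'E'
from h import *
st()
go([.47,.05,.36],Rcase(-.1,0)[0])
E
```

```text
time: 25.38
ee_pos: [0.513, -0.0109, 0.179]
orientation: [[-0.063, 0.927, 0.37], [0.998, 0.058, 0.025], [0.002, 0.371, -0.929]]
contact_force: [1.0, -0.5, -1.9]
gripper_width: 0.0258
time: 26.0
ee_pos: [0.4721, -0.0137, 0.2819]
orientation: [[-0.063, 0.926, 0.371], [0.998, 0.058, 0.024], [0.001, 0.372, -0.928]]
contact_force: [0.1, -0.2, -1.6]
gripper_width: 0.0257
26.0 [ 0.4721 -0.0137  0.2819] F [ 0.1 -0.2 -1.6] w 0.0257 q [-0.4  -0.49  2.1   0.18  1.19 -0.5 ]
xyz [0.3191, 0.1541, -0.3586] rot [0.1816, -0.0154, 0.0767] rows>= 2.2 now [0.4721, -0.0137, 0.2819]
```

```bash
python3 -m handwheel '[{"xyz":[0.03,0.03,-0.15],"delta_rot":[0.03,0,0.01],"gripper":0.6},{"xyz":[0.1,0.07,-0.28],"delta_rot":[0.07,-0.005,0.03],"gripper":0.6},{"xyz":[0.18,0.1,-0.35],"delta_rot":[0.11,-0.01,0.05],"gripper":0.6},{"xyz":[0.26,0.14,-0.358],"delta_rot":[0.15,-0.013,0.065],"gripper":0.6},{"xyz":[0.319,0.154,-0.358],"delta_rot":[0.1816,-0.0154,0.0767],"gripper":0.6}]' 55
python3 - <<'E'
from h import *
st()
go([.446,.3142,.36],Rcase(-.265,0)[0])
E
```

```text
time: 26.62
ee_pos: [0.4711, 0.0506, 0.3599]
orientation: [[0.1, 0.995, -0.001], [0.995, -0.1, 0.0], [-0.0, -0.001, -1.0]]
contact_force: [0.3, -0.7, -1.8]
gripper_width: 0.0254
26.62 [0.4711 0.0506 0.3599] F [ 0.3 -0.7 -1.8] w 0.0254 q [-0.15 -0.16  1.66 -0.    1.65 -0.05]
xyz [1.2988, -0.2569, -0.0004] rot [-0.0003, 0.0, 0.0786] rows>= 4.2 now [0.4711, 0.0506, 0.3599]
```

```bash
python3 -m handwheel '[{"xyz":[0.15,-0.03,0],"delta_rot":[0,0,0.01],"gripper":0.6},{"xyz":[0.38,-0.08,0],"delta_rot":[0,0,0.03],"gripper":0.6},{"xyz":[0.62,-0.13,0],"delta_rot":[0,0,0.045],"gripper":0.6},{"xyz":[0.85,-0.18,0],"delta_rot":[0,0,0.065],"gripper":0.6},{"xyz":[1,-0.21,0],"delta_rot":[0,0,0.0786],"gripper":0.6}]' 55
python3 - <<'E'
from h import *
st()
go([.446,.3142,.21],Rcase(-.265,0)[0])
E
```

```text
time: 27.25
ee_pos: [0.4481, 0.2549, 0.3594]
orientation: [[0.261, 0.965, 0.0], [0.965, -0.261, 0.001], [0.001, 0.0, -1.0]]
contact_force: [0.2, -0.0, -2.4]
gripper_width: 0.0257
27.25 [0.4481 0.2549 0.3594] F [ 0.2 -0.  -2.4] w 0.0257 q [ 0.28 -0.05  1.56  0.    1.64  0.55]
xyz [0.2825, -0.088, 0.7474] rot [0.0001, -0.0005, 0.0003] rows>= 2.6 now [0.4481, 0.2549, 0.3594]
```

```bash
python3 -m handwheel '[{"xyz":[0.14,-0.04,0.05],"delta_rot":[0,0,0],"gripper":0.6},{"xyz":[0.26,-0.08,0.2],"delta_rot":[0,0,0],"gripper":0.6},{"xyz":[0.282,-0.088,0.42],"delta_rot":[0,0,0],"gripper":0.6},{"xyz":[0.282,-0.088,0.62],"delta_rot":[0,0,0],"gripper":0.6},{"xyz":[0.282,-0.088,0.745],"delta_rot":[0,0,0],"gripper":0.6}]' 55
python3 -m handwheel '[{"xyz":[0,0,0.02],"delta_rot":[0,0,0],"gripper":0.6},{"xyz":[0,0,0.04],"delta_rot":[0,0,0],"gripper":0.6},{"xyz":[0,0,0.05],"delta_rot":[0,0,0],"gripper":0.6},{"xyz":[0,0,0.05],"delta_rot":[0,0,0],"gripper":0.6},{"xyz":[0,0,0.05],"delta_rot":[0,0,0],"gripper":0.6}]' 55
python3 - <<'E'
from h import *
st();go([.446,.3142,.2],Rcase(-.265,0)[0])
a,_=vision.grab_frame("scene");draw(a,"scene",casewire(0,.032),285,140,355,215,8,"pics/k1.png",RH)
b,_=vision.grab_frame("top");draw(b,"top",casewire(0,.032),150,185,210,235,9,"pics/k2.png",RH)
E
```

```text
time: 27.88
ee_pos: [0.4455, 0.3118, 0.208]
orientation: [[0.261, 0.965, -0.003], [0.965, -0.261, -0.0], [-0.001, -0.002, -1.0]]
contact_force: [0.2, -0.0, -1.5]
gripper_width: 0.0257
time: 28.5
ee_pos: [0.447, 0.3124, 0.2003]
orientation: [[0.261, 0.965, 0.0], [0.965, -0.261, 0.001], [0.001, 0.0, -1.0]]
contact_force: [0.7, -0.4, -1.6]
gripper_width: 0.0258
28.5 [0.447  0.3124 0.2003] F [ 0.7 -0.4 -1.6] w 0.0258 q [0.39 0.1  1.71 0.   1.33 0.65]
xyz [0.0075, -0.0071, 0.0015] rot [0.0001, -0.0004, 0.0002] rows>= 0.0 now [0.447, 0.3124, 0.2003]
```

View pics/k1.png

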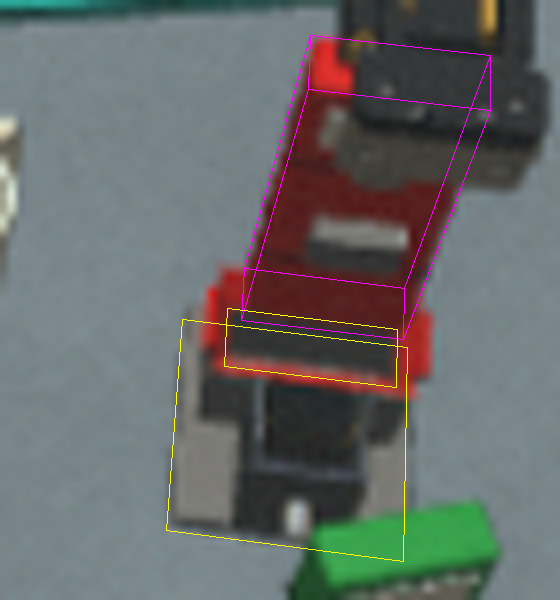

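View pics/k2.png

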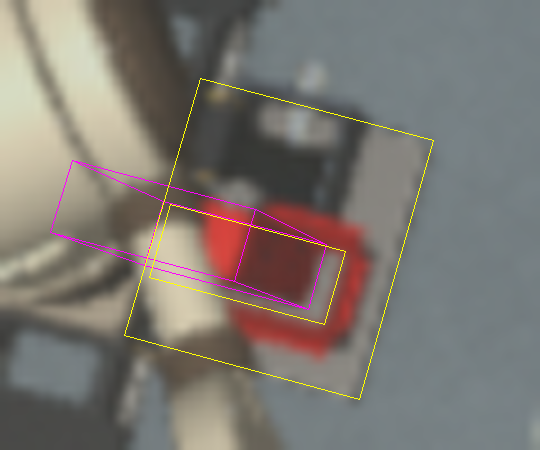

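```bash
python3 -m handwheel '[{"xyz":[0.008,-0.006,0.03],"delta_rot":[0,0,0],"gripper":0.6},{"xyz":[0.008,-0.006,0.07],"delta_rot":[0,0,0],"gripper":0.6},{"xyz":[0.008,-0.006,0.11],"delta_rot":[0,0,0],"gripper":0.6},{"xyz":[0.008,-0.006,0.14],"delta_rot":[0,0,0],"gripper":0.6},{"xyz":[0.008,-0.006,0.16],"delta_rot":[0,0,0],"gripper":0.6}]' 60
python3 - <<'E'
from h import *
st();go([.446,.3142,.16],Rcase(-.265,0)[0])
a,_=vision.grab_frame("scene");draw(a,"scene",casewire(0,.032),285,140,355,215,8,"pics/k3.png",RH)
E
```

```text
time: 29.22
ee_pos: [0.4457, 0.314, 0.1671]
orientation: [[0.261, 0.965, -0.001], [0.965, -0.261, 0.0], [-0.0, -0.001, -1.0]]
contact_force: [0.2, -0.2, -1.9]
gripper_width: 0.0253
29.23 [0.4457 0.314  0.1671] F [ 0.2 -0.2 -1.9] w 0.0253 q [0.39 0.13 1.74 0.   1.27 0.66]
xyz [0.0011, 0.0012, 0.0353] rot [-0.0005, 0.0, 0.0002] rows>= 0.1 now [0.4457, 0.314, 0.1671]
```

View pics/k3.png

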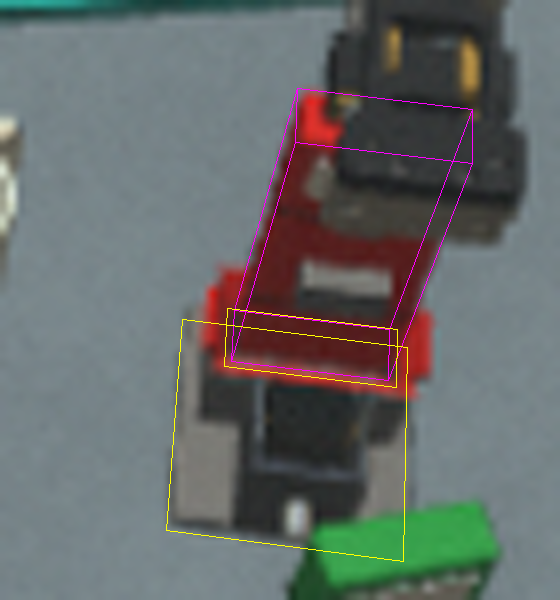

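The foot is centred in the mouth of the red holder. I'll push it down in small steps.

```bash
python3 -m handwheel '[{"xyz":[0,0,0.015],"delta_rot":[0,0,0],"gripper":0.6},{"xyz":[0,0,0.03],"delta_rot":[0,0,0],"gripper":0.6},{"xyz":[0,0,0.04],"delta_rot":[0,0,0],"gripper":0.6},{"xyz":[0,0,0.05],"delta_rot":[0,0,0],"gripper":0.6},{"xyz":[0,0,0.06],"delta_rot":[0,0,0],"gripper":0.6}]' 60
python3 -c "
from h import *
st()"
```

```text
time: 29.9
ee_pos: [0.4447, 0.3148, 0.156]
orientation: [[0.262, 0.965, -0.003], [0.965, -0.262, 0.002], [0.001, -0.004, -1.0]]
contact_force: [-6.6, 1.5, 7.3]
gripper_width: 0.0257
29.9 [0.4447 0.3148 0.156 ] F [-6.6  1.5  7.3] w 0.0257 q [0.39 0.15 1.75 0.   1.25 0.66]
```

```bash
python3 -m handwheel '[{"xyz":[0,0,0.01],"delta_rot":[0,0,0],"gripper":0.6},{"xyz":[0,0,0.02],"delta_rot":[0,0,0],"gripper":0.6},{"xyz":[0,0,0.03],"delta_rot":[0,0,0],"gripper":0.6},{"xyz":[0,0,0.04],"delta_rot":[0,0,0],"gripper":0.6},{"xyz":[0,0,0.05],"delta_rot":[0,0,0],"gripper":0.6}]' 60
python3 -c "
from h import *
st()"
```

```text
time: 30.52
ee_pos: [0.4448, 0.3154, 0.1475]
orientation: [[0.262, 0.965, -0.003], [0.965, -0.262, 0.003], [0.002, -0.004, -1.0]]
contact_force: [-8.3, 1.1, 11.2]
gripper_width: 0.0256
30.52 [0.4448 0.3154 0.1475] F [-8.3  1.1 11.2] w 0.0256 q [0.39 0.16 1.76 0.   1.23 0.66]
```

```bash
python3 -m handwheel '[{"xyz":[0,0,0.01],"delta_rot":[0,0,0],"gripper":0.6},{"xyz":[0,0,0.02],"delta_rot":[0,0,0],"gripper":0.6},{"xyz":[0,0,0.03],"delta_rot":[0,0,0],"gripper":0.6},{"xyz":[0,0,0.04],"delta_rot":[0,0,0],"gripper":0.6},{"xyz":[0,0,0.05],"delta_rot":[0,0,0],"gripper":0.6}]' 60
python3 -c "
from h import *
st()"
```

```text
time: 31.15
ee_pos: [0.4448, 0.3155, 0.1374]
orientation: [[0.262, 0.965, -0.003], [0.965, -0.262, 0.003], [0.002, -0.004, -1.0]]
contact_force: [-8.9, 2.0, 11.9]
gripper_width: 0.0255
31.15 [0.4448 0.3155 0.1374] F [-8.9  2.  11.9] w 0.0255 q [0.39 0.17 1.77 0.   1.21 0.66]
```

Home should be at TCP z ≈ 0.128.

```bash
python3 -m handwheel '[{"xyz":[0,0,0.008],"delta_rot":[0,0,0],"gripper":0.6},{"xyz":[0,0,0.015],"delta_rot":[0,0,0],"gripper":0.6},{"xyz":[0,0,0.022],"delta_rot":[0,0,0],"gripper":0.6},{"xyz":[0,0,0.028],"delta_rot":[0,0,0],"gripper":0.6},{"xyz":[0,0,0.033],"delta_rot":[0,0,0],"gripper":0.6}]' 60
python3 -c "
from h import *
st()"
```

```text
time: 31.78
ee_pos: [0.4447, 0.3155, 0.1308]
orientation: [[0.262, 0.965, -0.003], [0.965, -0.262, 0.003], [0.002, -0.004, -1.0]]
contact_force: [-10.1, 1.6, 11.7]
gripper_width: 0.0256
31.77 [0.4447 0.3155 0.1308] F [-10.1   1.6  11.7] w 0.0256 q [0.39 0.18 1.77 0.   1.19 0.66]
```

```bash
python3 -m handwheel '[{"xyz":[0,0,0.004],"delta_rot":[0,0,0],"gripper":0.6},{"xyz":[0,0,0.008],"delta_rot":[0,0,0],"gripper":0.6},{"xyz":[0,0,0.012],"delta_rot":[0,0,0],"gripper":0.6},{"xyz":[0,0,0.015],"delta_rot":[0,0,0],"gripper":0.6},{"xyz":[0,0,0.015],"delta_rot":[0,0,0],"gripper":0.6}]' 60
python3 -c "
from h import *
st()"
```

```text
time: 32.4
ee_pos: [0.4447, 0.3155, 0.1277]
orientation: [[0.262, 0.965, -0.003], [0.965, -0.262, 0.003], [0.002, -0.004, -1.0]]
contact_force: [-8.9, 2.2, 12.1]
gripper_width: 0.026
32.4 [0.4447 0.3155 0.1277] F [-8.9  2.2 12.1] w 0.026 q [0.39 0.18 1.78 0.   1.19 0.66]
```

```bash
python3 -m handwheel '[{"xyz":[0,0,0.004],"delta_rot":[0,0,0],"gripper":0.6},{"xyz":[0,0,0.008],"delta_rot":[0,0,0],"gripper":0.6},{"xyz":[0,0,0.012],"delta_rot":[0,0,0],"gripper":0.6},{"xyz":[0,0,0.015],"delta_rot":[0,0,0],"gripper":0.6},{"xyz":[0,0,0.015],"delta_rot":[0,0,0],"gripper":0.6}]' 60
python3 -c "
from h import *
st()"
```

```text
time: 33.02
ee_pos: [0.445, 0.3157, 0.1275]
orientation: [[0.262, 0.965, -0.003], [0.965, -0.262, 0.003], [0.002, -0.004, -1.0]]
contact_force: [-15.7, -1.0, 27.3]
gripper_width: 0.0257
33.02 [0.445  0.3157 0.1275] F [-15.7  -1.   27.3] w 0.0257 q [0.39 0.18 1.77 0.   1.19 0.66]
```

```bash
python3 -m handwheel '[{"xyz":[0,0,-0.006],"delta_rot":[0,0,0],"gripper":0.4},{"xyz":[0,0,-0.006],"delta_rot":[0,0,0],"gripper":0.3},{"xyz":[0,0,-0.006],"delta_rot":[0,0,0],"gripper":0.1},{"xyz":[0,0,-0.006],"delta_rot":[0,0,0],"gripper":0.05},{"xyz":[0,0,-0.01],"delta_rot":[0,0,0],"gripper":0.05}]' 60
python3 -m handwheel '[{"xyz":[0,0,-0.15],"delta_rot":[0,0,0],"gripper":0.05},{"xyz":[0,0,-0.4],"delta_rot":[0,0,0],"gripper":0.05},{"xyz":[0,0,-0.65],"delta_rot":[0,0,0],"gripper":0.05},{"xyz":[-0.1,-0.1,-0.9],"delta_rot":[0,0,0],"gripper":0.05},{"xyz":[-0.3,-0.2,-1],"delta_rot":[0,0,0],"gripper":0.05}]' 60
python3 -m handwheel '[{"xyz":[-0.2,-0.1,0],"delta_rot":[0,0,0],"gripper":0.05},{"xyz":[-0.45,-0.15,0],"delta_rot":[0,0,0],"gripper":0.05},{"xyz":[-0.7,-0.2,0],"delta_rot":[0,0,0],"gripper":0.05},{"xyz":[-0.9,-0.2,0],"delta_rot":[0,0,0],"gripper":0.05},{"xyz":[-1,-0.2,0],"delta_rot":[0,0,0],"gripper":0.05}]' 60
python3 - <<'E'
from h import *
st()
def wire(H,z0=.01):
    x,y,w=H;R=Ro.from_euler('z',w).as_matrix();o=[]
    for z in(z0+.15,z0):
        for a,b in((-.013,-.033),(.013,-.033),(.013,.033),(-.013,.033)): o.append(R@[a-.002,b,z]+[x,y,0])
    return np.array(o)
a,da=vision.grab_frame("scene");cv2.imwrite("pics/m0.png",a)
draw(a,"scene",wire(GH),290,150,365,260,7,"pics/m1.png",GH)
draw(a,"scene",wire(RH),285,130,365,220,7,"pics/m2.png",RH)
b,d=vision.grab_frame("top");cv2.imwrite("pics/m3.png",b)
np.save("pics/m3.npy",d)
W=cloud("top",d);hsv=cv2.cvtColor(b,cv2.COLOR_BGR2HSV)
for n,m in (("g",(hsv[...,0]>45)&(hsv[...,0]<80)),("r",(hsv[...,0]<8)|(hsv[...,0]>172))):
    m=m&(hsv[...,1]>100)&(W[...,1]>.2)&(W[...,2]>.13)&(W[...,0]<.68)
    P=W[m];print(n,len(P),np.median(P,0).round(4),np.percentile(P[:,2],[10,50,90]).round(4)) if m.any() else print("none")
E
```

```text
time: 33.65
ee_pos: [0.446, 0.314, 0.1249]
orientation: [[0.262, 0.965, -0.001], [0.965, -0.262, 0.0], [0.0, -0.001, -1.0]]
contact_force: [0.5, 0.5, -0.1]
gripper_width: 0.0435
time: 34.28
ee_pos: [0.3924, 0.2669, 0.3288]
orientation: [[0.26, 0.966, 0.005], [0.966, -0.26, 0.002], [0.004, 0.004, -1.0]]
contact_force: [0.0, -1.2, 0.3]
gripper_width: 0.0435
time: 34.9
ee_pos: [0.3003, 0.0826, 0.3252]
orientation: [[0.263, 0.965, 0.001], [0.965, -0.263, -0.0], [0.0, 0.001, -1.0]]
contact_force: [0.8, 0.4, 0.4]
gripper_width: 0.0435
34.9 [0.3003 0.0826 0.3252] F [0.8 0.4 0.4] w 0.0435 q [-0.13 -0.65  2.07  0.    1.72  0.14]
g 166 [0.6004 0.2875 0.1595] [0.1516 0.1595 0.1629]
r 164 [0.4432 0.3128 0.1605] [0.1555 0.1605 0.1645]
```

View pics/m0.png

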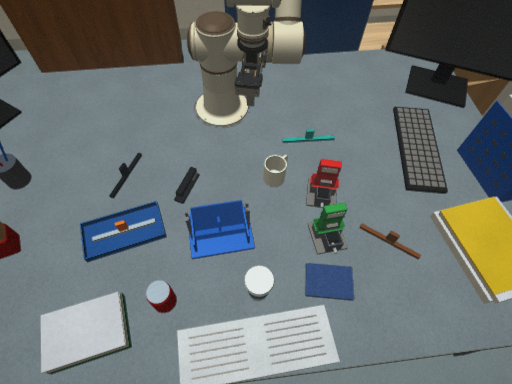

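View pics/m1.png

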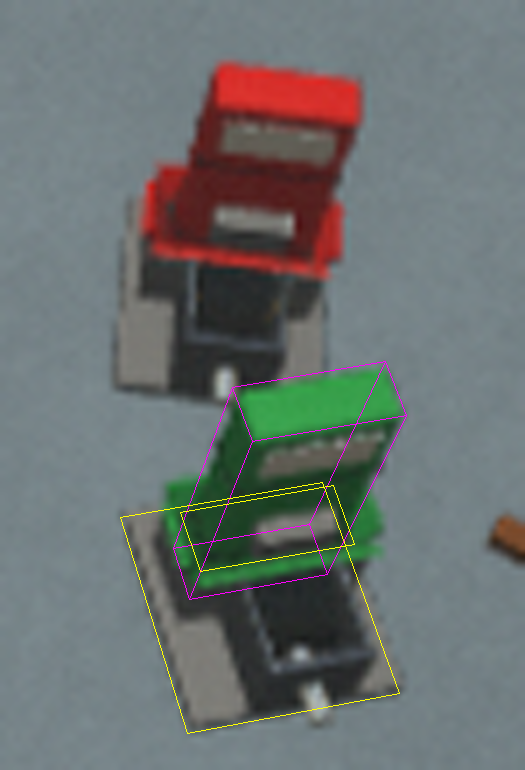

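View pics/m2.png

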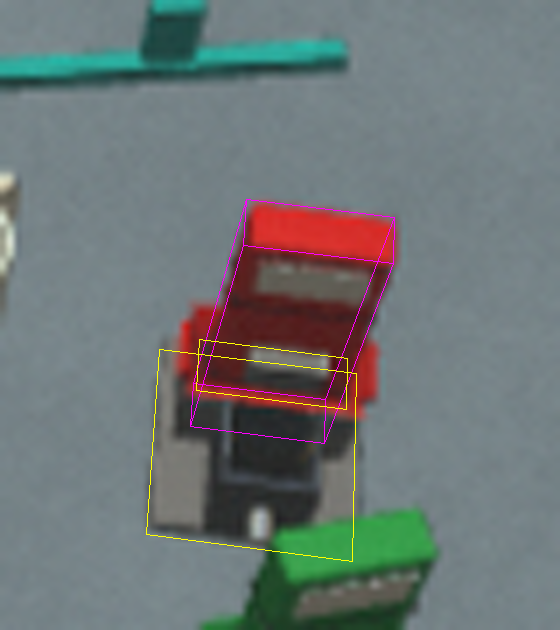

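View pics/m3.png

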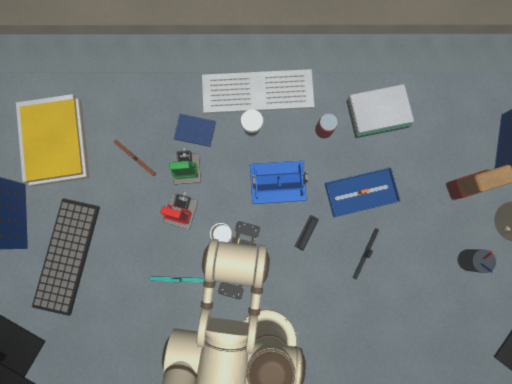

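```bash
python3 -c "
from h import *
manip.close_job();st()"
```

```text
the job is handed in; nothing more can be done
the job is handed in; nothing more can be done
```

The job is done and handed in at about 35 s of the 72 s allowed. First I lifted the aluminium bar out by its tab and laid it lengthwise in the blue tray. Then I drew out the green case and the red case and pushed each one over the roller into the holder of its own colour.

**Pushing force:** Over the rollers the vertical push read about 11–14 N. At the floor the vertical force rose to about 27 N and the case stopped going down. Both cases stopped within about 1 mm of the height I expected.

**Last checks:** In the final pictures:
- Both cases stand upright, with measured tops at 159.5 mm (green) and 160.5 mm (red); 160 mm means fully home.
- The bar lies inside the tray along its length.
- The mug, can, cup, stapler and notebook look unmoved.
- The gripper was open and about 0.32 m above the desk, touching nothing.

**Small disagreements:** My first estimate of how the green case sat sideways in the gripper was off by 1–2 mm, which I corrected before inserting it. The two camera fits of the holders and tray differed by up to about 3 mm. No check failed.

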